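Wedge the paste cassettes tight in their carrier

TASK

The last paste cassette lies flat on the bench: stand it up, port upwards, in the free bay at the wedge end of the cassette carrier, in line with the others. Then drive the black tapered wedge, tip first, into the gap between that cassette and the carrier's low post until its flange is fully home against the post and the row is locked tight, and finally press the keeper's cap fully down so that its tongue drops behind the flange. Leave the other things on the bench where they are.

Things in the scene. Friction and masses are not known exactly. Their poses are not given: they have to be found in the camera images.
- carrier: Fixed aluminium carrier. Origin on the bench under the row's middle; x: the way the wedge is driven (roughly away from the robot), y along the row, z up. Plate 8 mm thick, x -62..56, y -142..98 mm. Bays at x 0, y 60, 20, -20 (taken), -60 mm (free) once the row is tight on the end wall (inner face y 80, 70 mm high). Back lip: face x 36, 24 mm high; front open.
- free_bay (a point): Where cassette_center is when it stands in the free bay with the row tight: carrier (0, -60, 55.5) mm, axes as the carrier's. At first the row is loose, its cassettes up to 5 mm towards -y: set this one beside resident3, 40 to 43 mm from its centre; slide the row up or let the wedge close the slack.
- wedge_seat (a point): Where wedge_center is when the wedge is fully home: carrier (-22, -95, 29) mm, axes as the carrier's.
- post_stop (a point): Middle of the front face of the low post at the carrier's -y end: carrier (-40, -126, 29) mm, axes as the carrier's. The flange stops on this face (y -115..-137 mm, top 50 mm above the bench). The post's inner face, along the gap, is tapered in plan from carrier (-40, -111) to (50, -96) mm, parallel to the wedge's tapered face.
- cassette_center (a point): Centre of the loose cassette: grey box 60 (x) x 40 (y) x 95 (z) mm, amber windows on its broad sides, white round port 18 mm across, 8 mm high on its +z end; about 0.25 kg. Starts lying on a broad (60 x 95) side, port end away to the robot's right. Half a turn about z makes no difference.
- resident1_center (a point): Centre of the first cassette in the row (the farthest to +y of the carrier), same shape as the loose one, standing, loose in the carrier.
- resident2_center (a point): Centre of the second cassette in the row, likewise.
- resident3_center (a point): Centre of the third cassette in the row, next to the free bay, likewise.
- wedge_center (a point): Black wedge 144 mm long, about 0.22 kg, right way up. Point half-way along, 21 mm above its underside; x to the thin tip, y to the straight side. Tail block to grip: x -72..-32, y +-15, 62 mm high. Flange: x -32..-18, y -41..15. Taper: x -18..72, straight face y 15, other face y -15 (flange) to 0 (tip); both 42 mm high. Slick faces; 15 to 20 N drives it.
- keeper_cap (a point): Top centre of the keeper's black cap, 32 mm across, on the post at carrier (-15, -127) mm, about 90 mm above the bench when raised. A flat arm runs from it towards carrier -x; the tongue at its end (x -64..-57, y -134..-120 mm) ends 58 mm above the bench when raised. The flange passes under it; it cannot drop unless the wedge is home.
- keeper (a joint): Travel of the keeper, m: 0 raised, 0.024 fully down; friction-held, stays where it is left, pressed straight down on the cap with about 7 N.
- spacer_center (a point): plain straight filler block, black plastic, 110 x 34 x 34 mm, no taper and no flange; a bystander. Point at its centre, x along its length.
- dish_rim (a point): low round glass dish, 90 mm across, 16 mm high; a bystander. Point at the centre of its rim.
- jar: standing paste jar, 64 mm across, 85 mm high, green lid; a bystander. Origin under its centre.
- meter: red handheld meter lying on its back, 80 x 150 x 44 mm; a bystander. Origin under its centre.
- mouse: black computer mouse, 100 x 58 x 32 mm; a bystander. Origin under its centre.
- spatula: lying spatula 200 mm long; a bystander.
There are look-alikes about, which are no part of the job. Leave any green look-alike of the part that bears cassette_center alone.

How it is judged (in metres and radians):
On the way, in this order (a step that is already met when the one before it is completed fails the run):
1. the loose cassette stands in the free bay, port up (x of cassette_center in the frame of carrier between -0.009 and 0.009 m and z of cassette_center in the frame of carrier between 0.05 and 0.06 m and angle between cassette_center's own z axis and vertical below 0.08 rad and angle between the x axis of cassette_center and the x axis of carrier, either way round below 0.12 rad and y of cassette_center in the frame of carrier between -0.078 and -0.055 m), for 0.2 s.
2. the wedge is fully home and the row tight (x of wedge_center in the frame of wedge_seat above -0.004 m and y of wedge_center in the frame of wedge_seat between -0.004 and 0.004 m and z of wedge_center in the frame of wedge_seat between -0.004 and 0.004 m and x of cassette_center in the frame of carrier between -0.009 and 0.009 m and z of cassette_center in the frame of carrier between 0.05 and 0.06 m and angle between cassette_center's own z axis and vertical below 0.08 rad and angle between the x axis of cassette_center and the x axis of carrier, either way round below 0.12 rad and y of cassette_center in the frame of carrier between -0.0635 and -0.0565 m), for 0.2 s.
3. the keeper is pressed down behind the flange (value of joint keeper above 0.02 m), for 0.2 s.
At the end, for the whole second after the job is handed in: All four cassettes upright (0.08 rad) on the carrier plate, within 3.5 mm of their bays along the row; the loaded one port up, within 9 mm in carrier x and 0.12 rad of square; wedge within 4 mm of home; keeper down over 20 mm; nothing moving (all of step 2 and y of resident1_center in the frame of carrier between 0.0565 and 0.0635 m and angle between each of resident1_center, resident2_center, resident3_center's own z axis and vertical below 0.08 rad and z of resident1_center in the frame of carrier between 0.05 and 0.06 m and y of resident2_center in the frame of carrier between 0.0165 and 0.0235 m and z of resident2_center in the frame of carrier between 0.05 and 0.06 m and y of resident3_center in the frame of carrier between -0.0235 and -0.0165 m and z of resident3_center in the frame of carrier between 0.05 and 0.06 m and value of joint keeper above 0.02 m and linear speed of each of wedge, cassette below 0.01 m/s); the robot touches nothing.
It fails at once if a bystander (straight block, dish, jar, meter, mouse, spatula) is moved more than 30 mm (distance of any of spacer_center, dish_rim, jar, meter, mouse, spatula from where it was at the start of the episode above 0.03 m).
It fails at once if a cassette of the standing row is tipped over or lifted out (angle between any of resident1_center, resident2_center, resident3_center's own z axis and vertical above 0.5 rad or z of any of resident1_center, resident2_center, resident3_center in the frame of carrier above 0.09 m).
It also fails if it takes over 72 s, if anything falls off the work surface, if the arm or the gripper's body presses on something with over 40 N, if the wrist force passes 120 N, or if a joint passes its speed limit or range.

ROBOT

A 7-joint arm with a two-finger parallel gripper is mounted at the origin on the work surface. World frame = base frame: x ahead of the robot, y to its left, z up, the work surface at z = 0. Lengths are in mm, angles in rad, forces in N, time in s.
With the tool pointing down it reaches from about 400 to 875 mm from the base axis. Payload 4.4 kg.
Tool frame: the origin (TCP) lies midway between the tips of the shut fingers; the grasp point (between the pads) lies behind it (ctrl.grip_point_offset is the x of the grasp point in the tool frame, in mm); x points along the fingers, z is the direction in which the jaws open and shut, and the axes are right-handed (so a half turn about x gives the same grasp; the last joint's range is limited). The gripper opens to 85 mm and grips with 20 to 120 N. Pads are 22 mm wide; open, the fingers measure 114 mm over their backs; the gripper's body (76 mm by 85 mm) begins 54 mm behind the grasp point. The pads swing forward as they close: fully open they stand 13 mm farther back than shut.
Start: joints at [-1.411, 0.628, 0.038, 1.517, -0.027, 0.996, -0.02], TCP at [145.5, 633.52, 231.313] pointing down, gripper open.
Joint ranges: [-3.06, 3.06], [-0.37, 2.12], [-1.25, 1.32], [0.18, 2.47], [-1.1, 4.24], [0.23, 1.98], [-2.94, 2.94]. Speed limits (rad/s): [2.57, 2.57, 3.14, 3.14, 3.14, 3.14, 3.14].

INTERFACE

Orientations are given as [roll, pitch, yaw] about the fixed x, y, z axes, in that order (R = Rz(yaw) Ry(pitch) Rx(roll)).
In Python, from cell import status, eyes, ctrl gives the robot as it stands. The module is installed in compiled form; this text tells all that it offers.
- The arm moves only by the tool apply_moves, never from a script. Its argument "targets" is a list of rows, each a list of 3 entries, a list of its own where there are three numbers: the shift along the tool's x, y, z in mm, then the turn about the tool's x in degrees, then the finger opening in mm, from 0 to 85.4. In form: [[[dx, dy, dz], roll, claw], ...]. A call has 1 to 10 rows; each row shifts and turns the pose as measured when the row begins, along the tool's axes as they then stand; what a row does not reach is not made up. A row lasts 1/8 s, in which the tool goes at most 62.5 mm and 10.7 degrees, less where a joint would pass 70% of its speed; a pose out of reach is approached as far as the arm can. A call is refused whole if a number of a shift passes 62.5 or a number of a turn 10.7, either way. A call with a gripper value outside its range is refused whole. The fingers move at their own pace and stop on an object; the grip force is fixed at half the most. Time passes only in rows, so rows that do not move let the fingers close. It gives the time, the measured TCP pose, the force and the opening at its end, in the units of the state.
- status.read_state(): the state, without advancing time (a new reading comes with each control period).
- eyes.get_image(name): name is "scene" or "top"; returns (picture, depth): 384x512x3 uint8, blue, green, red; 384x512 float32, mm along the optical axis (not along the pixel's ray), 0 where there is no reading.
- eyes.camera_params(name): a dict with "fx", "fy", "cx", "cy" (pixels), "dist" ([k1, k2, p1, p2, k3] as OpenCV has them; the pictures are not rectified), "R" (3x3) and "t" (3): a world point X has camera coordinates R X + t. Camera axes: x right, y down, z forward; pixel columns grow to the right and rows downward; lengths in mm; the calibration is good to about 2 mm. A picture is of the moment at which its call begins. camera_params takes no time and is no camera call.
- ctrl.finish_job(): hands the job in, once; it reports no verdict.
The state is a dict: "clock": time; "qpos": joint angles; "qd": joint speeds; "tau": joint torques, N m; "eef_pos": TCP position; "tool_rot": TCP orientation; "force": force on the tool from outside, world axes, zero at the start; "torque": the same for the moment, N m; "width": finger opening in mm.
Only numpy, scipy, OpenCV 4.12 (cv2) and the standard library are available. Lean on these libraries where they do the work, as an engineer would, in place of code of your own. Each camera call takes 0.05 s, during which the arm holds its last target.

## Working session

There is one attempt and no reset: what is moved stays moved. The work goes in short steps, Python scripts to look and compute and a tool call to move; the robot and the scene stay as the last step left them, time stands still between calls to the robot, and variables do not carry over. Pictures are saved under pics/ and viewed, and the job is handed in when it is done.

Besides the shell and the picture viewer there is one more tool, called after "Call:" by a JSON object that holds its "method" and its "body", one argument or row to a line. apply_moves: Moves the arm, as the interface text tells. Its arguments: {"type":"object","properties":{"targets":{"type":"array"}},"required":["targets"]}

```bash
mkdir -p pics
cat > h.py <<'E'
import numpy as np, cv2
from cell import status, eyes, ctrl
def snap(name,fn):
    im,d=eyes.get_image(name); cv2.imwrite(f'pics/{fn}.png',im); np.savez(f'pics/{fn}.npz',im=im,d=d); return im,d
def w(name,d,us):
    p=eyes.camera_params(name); K=np.array([[p['fx'],0,p['cx']],[0,p['fy'],p['cy']],[0,0,1]])
    us=np.array(us,float).reshape(-1,1,2); n=cv2.undistortPoints(us,K,np.array(p['dist'])).reshape(-1,2)
    z=np.array([d[int(round(v)),int(round(u))] for u,v in us.reshape(-1,2)])
    c=np.c_[n*z[:,None],z]; return (c-np.array(p['t']))@np.array(p['R'])
def cloud(name,d):
    h,wd=d.shape; p=eyes.camera_params(name); K=np.array([[p['fx'],0,p['cx']],[0,p['fy'],p['cy']],[0,0,1]])
    u,v=np.meshgrid(np.arange(wd),np.arange(h)); n=cv2.undistortPoints(np.stack([u,v],-1).reshape(-1,1,2).astype(float),K,np.array(p['dist'])).reshape(-1,2)
    z=d.reshape(-1); c=np.c_[n*z[:,None],z]; X=(c-np.array(p['t']))@np.array(p['R']); X[z==0]=np.nan
    return X.reshape(h,wd,3)
E
python3 - <<'E'
from h import *
print(status.read_state(), ctrl.grip_point_offset)
snap('scene','s0');snap('top','t0')
for n in('scene','top'):print(eyes.camera_params(n))
E
```

```text
{'clock': 0.0, 'qpos': array([-1.41081382,  0.6293495 ,  0.03845455,  1.51836188, -0.02704536,
        0.99630443, -0.01998846]), 'qd': array([-5.32467134e-04, -4.74717954e-04,  9.67080433e-04,  2.35730595e-03,
       -1.98074830e-03,  1.87235326e-05,  1.25417952e-03]), 'tau': array([-3.84975028e-04, -5.63396645e+01,  1.22633748e+00, -1.93450034e+01,
        1.10313058e-02,  1.02637513e-02, -9.82934267e-06]), 'eef_pos': array([145.34102591, 632.9016126 , 230.38908448]), 'tool_rot': array([ 3.13877707,  1.56889106, -1.79941762]), 'force': array([ 0.42126851, -0.07335819,  0.26327043]), 'torque': array([-0.01213497, -0.05253465, -0.03566467]), 'width': 85.19942913358895} -18.700000000000003
{'fx': 361.3552044473614, 'fy': 361.3552044473614, 'cx': 256.18831518023535, 'cy': 196.75943701762264, 'dist': array([-0.09041885,  0.        ,  0.        ,  0.        ,  0.        ]), 'R': array([[-0.33359448,  0.94271346,  0.0024617 ],
       [ 0.65384918,  0.2332547 , -0.71977323],
       [-0.67911411, -0.2385028 , -0.6942049 ]]), 't': array([ 241.2311876 , -297.26126475, 1507.88724308])}
{'fx': 420.5578733398555, 'fy': 420.5578733398555, 'cx': 252.60161821448744, 'cy': 189.40896986468428, 'dist': array([-0.15249546,  0.        ,  0.        ,  0.        ,  0.        ]), 'R': array([[-0.01344035, -0.99967275,  0.02176558],
       [-0.98682024,  0.00975068, -0.16152629],
       [ 0.1612612 , -0.02364968, -0.98662836]]), 't': array([ -76.93541871,  585.53607356, 1453.96528191])}
```

View pics/s0.png

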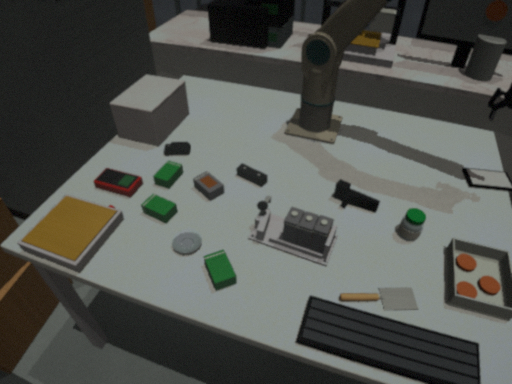

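View pics/t0.png

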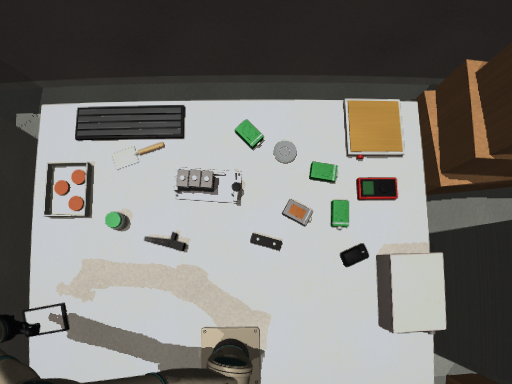

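Run:
```python
from h import *
D=np.load('pics/t0.npz');im=D['im']
def z(im,x0,x1,y0,y1,s,fn):cv2.imwrite(f'pics/{fn}.png',cv2.resize(im[y0:y1,x0:x1],None,fx=s,fy=s,interpolation=cv2.INTER_CUBIC))
z(im,130,330,150,262,4,'zt')
im2=np.load('pics/s0.npz')['im']; z(im2,180,400,150,280,3.6,'zs')
X=cloud('top',D['d'])
# height of bench plane
for (u,v) in [(100,260),(300,300),(230,140),(340,260),(150,200)]:print(u,v,X[v,u].round(1))
def rect(u0,u1,v0,v1,zmin,zmax,dark=None):
    P=X[v0:v1,u0:u1].reshape(-1,3);m=(P[:,2]>zmin)&(P[:,2]<zmax);P=P[m]
    r=cv2.minAreaRect(P[:,:2].astype(np.float32));return len(P),r,np.median(P[:,2])
print('cassette',rect(275,320,195,232,20,60))
print('row tops',rect(165,225,160,200,85,125))
print('wedge',rect(135,195,225,258,25,80))
print('wedge tail',rect(135,195,225,258,53,80))
print('spacer',rect(240,290,228,255,20,60))
print('keepercap',rect(222,250,170,210,75,110))
```

```text
100 260 [336.7 478.6  -7.1]
300 300 [ 189.1 -249.1    4.9]
230 140 [782.4  -2.3  -1.8]
340 260 [ 328.5 -401.    -3.8]
150 200 [556.1 293.2   4.2]
cassette (469, ((501.26483154296875, -246.63436889648438), (102.82686614990234, 60.798072814941406), 62.089317321777344), np.float64(39.54246940088626))
row tops (638, ((616.3907470703125, 118.87246704101562), (125.87329864501953, 61.22702407836914), 86.8082275390625), np.float64(103.00969424596349))
wedge (325, ((415.3558654785156, 227.86924743652344), (147.3338623046875, 53.196807861328125), 75.50475311279297), np.float64(44.576766690524536))
wedge tail (90, ((389.3143615722656, 181.0525665283203), (40.842281341552734, 26.571260452270508), 73.83875274658203), np.float64(62.815513349087325))
spacer (303, ((400.1523742675781, -127.46334838867188), (109.34862518310547, 34.581398010253906), 73.42964935302734), np.float64(34.09333224341998))
keepercap (102, ((573.911376953125, -25.077545166015625), (28.04657745361328, 62.15243148803711), 89.96122741699219), np.float64(85.31584451483594))
```

View pics/zt.png

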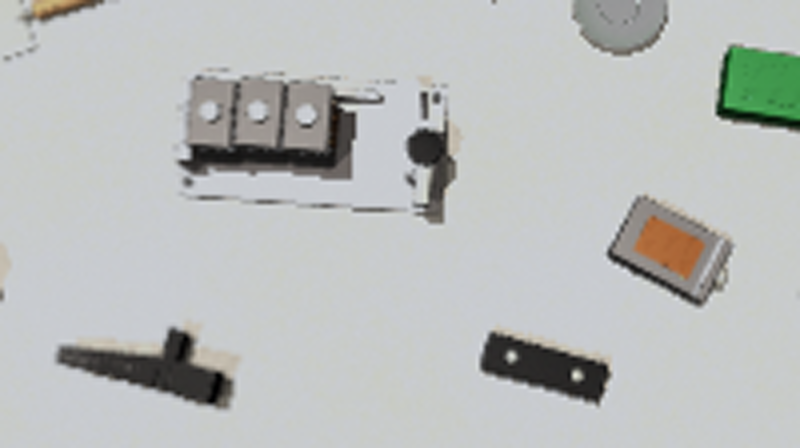

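View pics/zs.png

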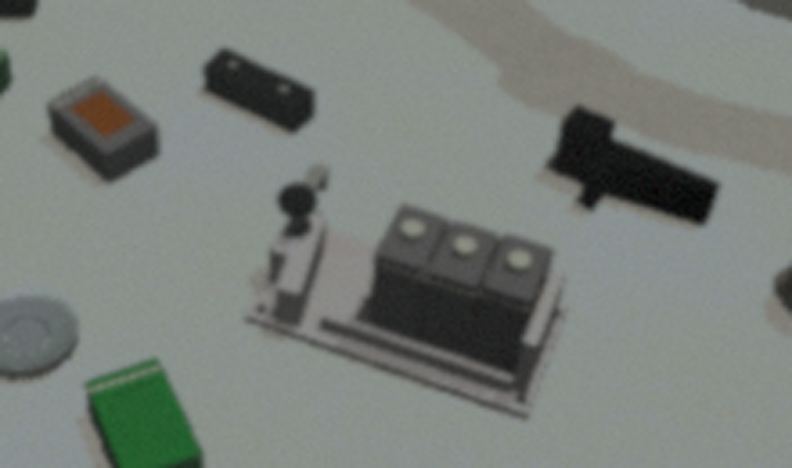

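Run:
```python
from h import *
for cam,f in(('top','t0'),('scene','s0')):
    D=np.load(f'pics/{f}.npz');im=D['im'];X=cloud(cam,D['d']).reshape(-1,3);C=im.reshape(-1,3).astype(int)
    def band(c,r,z0,z1):
        m=(np.hypot(X[:,0]-c[0],X[:,1]-c[1])<r)&(X[:,2]>z0)&(X[:,2]<z1);return X[m],C[m]
    # local bench bias
    print(cam,'bench',[np.median(band(c,25,-20,20)[0][:,2]).round(2) for c in[(500,-130),(480,100),(750,60)]])
    P,_=band((616,119),90,95,107);r=cv2.minAreaRect(P[:,:2].astype(np.float32));print('tops',len(P),r,P.mean(0))
    th=np.radians(-3.2);R=np.array([[np.cos(th),-np.sin(th)],[np.sin(th),np.cos(th)]])
    o=np.array([616.4,118.9])-R@np.array([0,18.])
    P,Cc=band(o,170,4,130);L=(P[:,:2]-o)@R
    for nm,(z0,z1),(x0,x1),(y0,y1) in[('plate',(4,13),(-80,80),(-170,120)),('post',(42,58),(-60,70),(-150,-85)),('wall',(62,78),(-80,80),(70,120)),('cap',(83,97),(-60,40),(-160,-90)),('tops',(97,107),(-60,60),(-80,100))]:
        m=(P[:,2]>z0)&(P[:,2]<z1)&(L[:,0]>x0)&(L[:,0]<x1)&(L[:,1]>y0)&(L[:,1]<y1);q=L[m]
        print(nm,m.sum(),np.percentile(q,[1,5,50,95,99],axis=0).round(1).tolist(),P[m][:,2].mean().round(1),q.mean(0).round(1))
    print('o',o)
    P,_=band((501,-247),75,30,48);r=cv2.minAreaRect(P[:,:2].astype(np.float32));print('cas',len(P),r,P.mean(0))
    P,_=band((415,228),95,8,90);r=cv2.minAreaRect(P[:,:2].astype(np.float32));print('wedge',len(P),r)
    P,_=band((415,228),95,36,48);print('taper band',len(P),cv2.minAreaRect(P[:,:2].astype(np.float32)),P.mean(0))
    P,_=band((415,228),95,55,70);print('tail',len(P),cv2.minAreaRect(P[:,:2].astype(np.float32)),P.mean(0))
```

```text
top bench [np.float64(-0.05), np.float64(0.38), np.float64(-0.53)]
tops 500 ((616.3907470703125, 118.87246704101562), (125.87329864501953, 61.22702407836914), 86.8082275390625) [616.30537977 119.27924012 102.3009305 ]
plate 960 [[-75.9, -153.1], [-65.1, -138.4], [-32.0, -53.5], [57.8, 85.0], [74.7, 112.3]] 7.9 [-15.8 -37.4]
post 112 [[-42.8, -136.3], [-36.9, -134.7], [11.7, -111.2], [44.5, -102.2], [47.0, -98.6]] 49.6 [  10.8 -113.4]
wall 35 [[-37.6, 75.8], [-37.2, 79.2], [-2.0, 86.7], [39.2, 89.3], [40.7, 90.3]] 69.4 [-0.5 85.9]
cap 61 [[-34.7, -141.3], [-32.0, -137.9], [-18.2, -126.6], [-6.4, -113.5], [-3.5, -113.2]] 87.4 [ -19.2 -126.1]
tops 482 [[-28.9, -43.0], [-26.4, -38.7], [-1.6, 20.4], [27.7, 73.5], [29.9, 79.0]] 102.5 [-0.2 18.7]
o [615.39521291 100.92806624]
cas 449 ((502.3215026855469, -244.6396026611328), (98.31212615966797, 60.798072814941406), 62.089317321777344) [ 502.95222288 -243.42753623   39.68001802]
wedge 368 ((408.3307189941406, 241.60562133789062), (167.6192626953125, 154.308837890625), 17.9901180267334)
taper band 207 ((414.96392822265625, 228.2986602783203),
[... 908 characters left out ...]
[[-23.6, -44.6], [-19.9, -40.4], [13.9, 17.1], [35.4, 71.7], [36.8, 75.4]] 103.8 [10.5 16.2]
o [615.39521291 100.92806624]
cas 419 ((508.9481506347656, -244.13821411132812), (97.96351623535156, 61.598724365234375), 60.64328384399414) [ 513.83280723 -242.20599925   41.22061384]
wedge 715 ((419.67742919921875, 225.27474975585938), (144.37765502929688, 59.335025787353516), 75.97856903076172)
taper band 295 ((409.9285583496094, 228.04104614257812), (54.38098907470703, 143.10092163085938), 7.107440948486328) [413.16292798 231.01221908  42.58622915]
tail 107 ((395.1430969238281, 178.7187042236328), (41.50446319580078, 33.020572662353516), 79.20781707763672) [397.06415948 179.09791509  62.62493064]
```

```bash
cat >> h.py <<'E'
def proj(name,P):
    p=eyes.camera_params(name); K=np.array([[p['fx'],0,p['cx']],[0,p['fy'],p['cy']],[0,0,1]])
    rv,_=cv2.Rodrigues(np.array(p['R'])); return cv2.projectPoints(np.array(P,float).reshape(-1,1,3),rv,np.array(p['t'],float),K,np.array(p['dist']))[0].reshape(-1,2)
def T(pose,L):
    x,y,a=pose;L=np.array(L,float);c,s=np.cos(a),np.sin(a);return np.c_[x+c*L[:,0]-s*L[:,1],y+s*L[:,0]+c*L[:,1],L[:,2]]
def box(x0,x1,y0,y1,z): return [[x0,y0,z],[x1,y0,z],[x1,y1,z],[x0,y1,z],[x0,y0,z]]
def overlay(cam,im,polys,roi,s,fn):
    x0,x1,y0,y1=roi; Z=cv2.resize(im[y0:y1,x0:x1],None,fx=s,fy=s,interpolation=cv2.INTER_CUBIC)
    for P,col in polys:
        q=((proj(cam,P)-[x0,y0]+.5)*s-.5); cv2.polylines(Z,[np.round(q*8).astype(np.int32)],False,col,1,cv2.LINE_AA,3)
    cv2.imwrite(f'pics/{fn}.png',Z)
def circ(x,y,r,z): return [[x+r*np.cos(t),y+r*np.sin(t),z] for t in np.linspace(0,2*np.pi,30)]
def carrier(p): 
    g=(0,255,0);r=(0,0,255);b=(255,0,0)
    return [(T(p,box(-62,56,-142,98,8)),g),(T(p,[[-40,-137,50],[-40,-111,50],[50,-96,50],[50,-137,50],[-40,-137,50]]),r),(T(p,[[-40,80,70],[40,80,70]]),r),(T(p,circ(-15,-127,16,90)),b),(T(p,[[36,-100,24],[36,80,24]]),b)]
def wedge(p):
    return [(T(p,box(-72,-32,-15,15,62-0)),(0,0,255)),(T(p,[[-32,-41,42],[-18,-41,42],[-18,-15,42],[72,0,42],[72,15,42],[-32,15,42]]),(0,255,0))]
def cas(p): return [(T(p,box(-47.5,47.5,-30,30,40)),(0,255,0)),(T(p,[[47.5,-9,20],[55.5,-9,20],[55.5,9,20],[47.5,9,20]]),(0,0,255))]
E
python3 - <<'E'
from h import *
C=(615.5,101,np.radians(-3.3))
# wedge: tail center (389.3,181) -> center +52 along x dir
W=(403,231.5,np.radians(75.5)); L=(502.5,-244.3,np.radians(-118.2))
for cam,f,roi,s in(('top','t0',(130,330,150,262),4),('scene','s0',(180,400,150,280),3.6)):
    im=np.load(f'pics/{f}.npz')['im']; overlay(cam,im,carrier(C)+wedge(W)+cas(L),roi,s,'ov_'+cam)
E
```

```text
(no output)
```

View pics/ov_top.png

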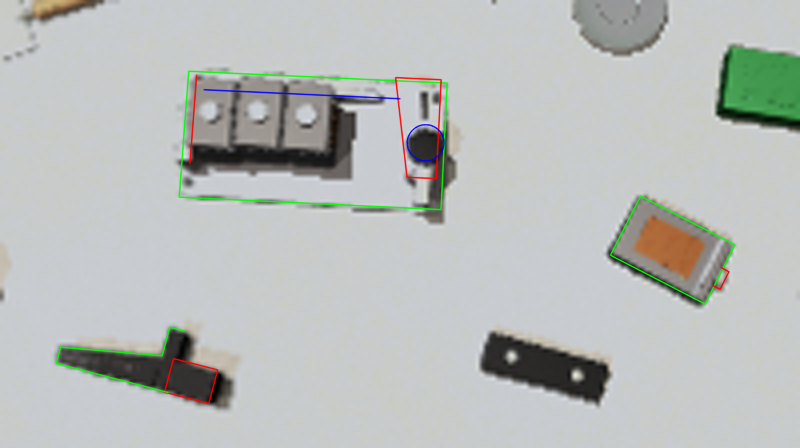

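View pics/ov_scene.png

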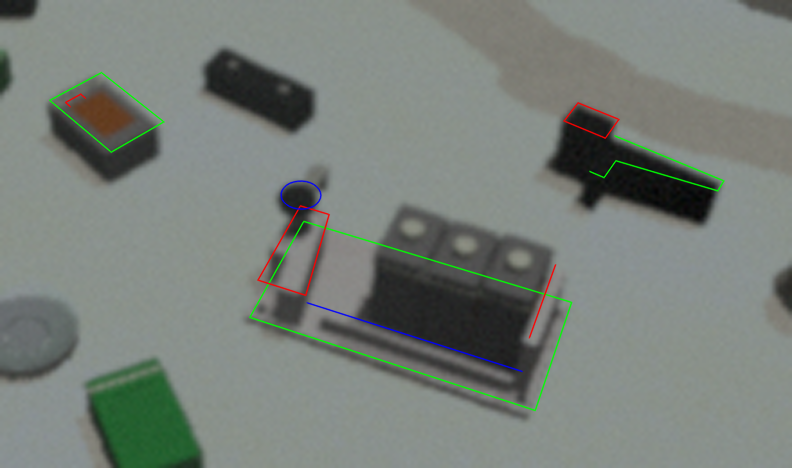

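```bash
cat >> h.py <<'E'
from scipy.spatial.transform import Rotation as Ro
def st():
    s=status.read_state(); R=Ro.from_euler('xyz',s['tool_rot']).as_matrix(); return s,np.array(s['eef_pos']),R
def jawyaw(R): return np.degrees(np.arctan2(R[1,2],R[0,2]))
def plan(ways,claw,jaw=None,step=60,show=True):
    """ways: list of world TCP points; jaw: world yaw deg of the jaw axis (mod 180)"""
    s,p,R=st(); rows=[]
    cur=jawyaw(R); dy=0 if jaw is None else (jaw-cur+90)%180-90
    # tool x is down: roll + about down = yaw -
    turn=-dy if R[2,0]<0 else dy
    for w_ in ways:
        w_=np.array(w_,float)
        while np.linalg.norm(w_-p)>.3:
            d=w_-p; n=np.linalg.norm(d); d=d*min(1,step/n)
            r=np.clip(turn,-10.5,10.5); t=R.T@d; t=np.round(t,1); r=round(float(r),1)
            rows.append([t.tolist(),r,claw]); p=p+R@t; R=R@Ro.from_euler('x',r,degrees=True).as_matrix(); turn-=r
    while abs(turn)>.2:
        r=round(float(np.clip(turn,-10.5,10.5)),1); rows.append([[0,0,0],r,claw]); turn-=r; R=R@Ro.from_euler('x',r,degrees=True).as_matrix()
    if show:
        for i in range(0,len(rows),10): print(str(rows[i:i+10]).replace(' ',''))
    return rows
def info():
    s,p,R=st(); print('t',round(s['clock'],2),'p',p.round(1),'jaw',round(jawyaw(R),1),'xdir',R[:,0].round(3),'F',np.round(s['force'],1),'w',round(s['width'],1),'q',np.round(s['qpos'],2))
E
python3 - <<'E'
from h import *
info(); s,p,R=st(); print(R.round(3))
u=np.array([np.cos(np.radians(-118.2)),np.sin(np.radians(-118.2))]); P=np.array([502.5,-244.3])+u*35; print(P)
plan([[450,330,220],[P[0],P[1],150]],85,jaw=151.8)
E
```

```text
t 0.1 p [145.4 632.9 230.5] jaw 77.1 xdir [-0.    -0.002 -1.   ] F [ 0.3 -0.7 -0.1] w 85.6 q [-1.41  0.63  0.04  1.52 -0.03  1.   -0.02]
[[-0.    -0.975  0.224]
 [-0.002  0.224  0.975]
 [-1.    -0.    -0.002]]
[ 485.96072323 -275.14562082]
[[[1.5,-50.9,-31.7],-10.5,85],[[1.5,-44.3,-40.4],-10.5,85],[[1.5,-36.2,-47.8],-10.5,85],[[1.5,-26.8,-53.6],-10.5,85],[[1.5,-16.6,-57.6],-10.5,85],[[1.6,-5.8,-59.7],-10.5,85],[[1.5,5.1,-59.8],-10.5,85],[[0.3,2.6,-9.5],-1.2,85],[[7.0,50.7,-31.3],-0.0,85],[[7.0,50.7,-31.3],-0.0,85]]
[[[7.0,50.7,-31.3],-0.0,85],[[7.0,50.7,-31.2],-0.0,85],[[7.0,50.7,-31.3],-0.0,85],[[7.0,50.7,-31.2],-0.0,85],[[6.9,50.7,-31.2],-0.0,85],[[7.0,50.7,-31.2],-0.0,85],[[6.9,50.7,-31.3],-0.0,85],[[7.0,50.8,-31.2],-0.0,85],[[1.2,8.9,-5.5],-0.0,85]]
```

```bash
sed -i 's/def plan(ways,claw,jaw=None,step=60,show=True):/def plan(ways,claw,jaw=None,step=60,show=True,dyaw=None):/; s/^    # tool x is down.*/    if dyaw is not None: dy=dyaw/' h.py
python3 - <<'E'
from h import *
plan([[450,330,220],[486,-275,150]],85,dyaw=-105.3)
E
```

```text
[[[1.5,-50.9,-31.7],10.5,85],[[1.5,-55.8,-21.9],10.5,85],[[1.5,-58.9,-11.3],10.5,85],[[1.5,-60.0,-0.4],10.5,85],[[1.5,-59.1,10.5],10.5,85],[[1.6,-56.1,21.1],10.5,85],[[1.5,-51.4,31.0],10.5,85],[[0.3,-7.3,6.5],10.5,85],[[7.0,-58.6,10.7],10.5,85],[[7.0,-55.7,21.2],10.5,85]]
[[[7.0,-50.9,31.0],0.3,85],[[7.0,-50.7,31.3],-0.0,85],[[7.0,-50.7,31.3],-0.0,85],[[7.0,-50.7,31.3],-0.0,85],[[7.0,-50.8,31.2],-0.0,85],[[6.9,-50.7,31.3],-0.0,85],[[7.0,-50.8,31.2],-0.0,85],[[6.9,-50.7,31.3],-0.0,85],[[1.2,-8.5,5.2],-0.0,85]]
```

Call:
{"method": "apply_moves", "body": {
  "targets": [
    [[1.5,-51,-31.7],10.5,85],
    [[1.5,-55.8,-22],10.5,85],
    [[1.5,-59,-11.3],10.5,85],
    [[1.5,-60,-0.4],10.5,85],
    [[1.5,-59,10.5],10.5,85],
    [[1.6,-56,21],10.5,85],
    [[1.5,-51.4,31],10.5,85],
    [[0.3,-7.3,6.5],10.5,85],
    [[7,-58.6,10.7],10.5,85],
    [[7,-55.7,21],10.5,85]
  ]
}}

```text
clock: 1.35
eef_pos: [456.2, 201.3, 201.7]
tool_rot: [-1.491, 1.57, -2.01]
force: [0.6, -0.0, 0.3]
width: 85.1
```

Run:
```python
from h import *
info()
plan([[486,-275,150]],85,jaw=151.8)
```

```text
t 1.35 p [456.2 201.3 201.7] jaw -29.8 xdir [-0.    -0.001 -1.   ] F [ 0.6 -0.   0.3] w 85.1 q [-0.85  0.51  0.55  1.98 -0.38  0.76 -0.6 ]
[[[6.5,-49.8,32.8],-1.6,85],[[6.5,-50.7,31.4],0.0,85],[[6.5,-50.7,31.4],0.0,85],[[6.5,-50.7,31.4],0.0,85],[[6.5,-50.7,31.3],0.0,85],[[6.6,-50.7,31.3],0.0,85],[[6.5,-50.7,31.4],0.0,85],[[6.6,-50.8,31.3],0.0,85]]
```

Call:
{"method": "apply_moves", "body": {
  "targets": [
    [[6.5,-50,32.8],-1.6,85],
    [[6.5,-50.7,31.4],0,85],
    [[6.5,-50.7,31.4],0,85],
    [[6.5,-50.7,31.4],0,85],
    [[6.5,-50.7,31.4],0,85],
    [[6.5,-50.7,31.4],0,85],
    [[6.5,-50.7,31.4],0,85],
    [[6.5,-50.7,31.4],0,85]
  ]
}}

```text
clock: 2.35
eef_pos: [486.2, -288.2, 147.3]
tool_rot: [-2.384, 1.57, -2.871]
force: [1.5, 0.1, -0.2]
width: 85.1
```

Run:
```python
from h import *
info()
s,p,R=st()
for cam,f,roi,s_ in(('top','t1',(240,340,170,260),6),('scene','s1',(140,280,120,250),5)):
    im,d=snap(cam,f)
    ax=[(np.array([p-R[:,2]*30,p+R[:,2]*30]),(255,0,255)),(np.array([p,p-R[:,0]*60]),(255,255,0))]
    overlay(cam,im,cas((502.5,-244.3,np.radians(-118.2)))+ax,roi,s_,'ov1_'+cam)
```

```text
t 2.35 p [ 486.2 -288.2  147.3] jaw -27.9 xdir [-0.001 -0.    -1.   ] F [ 1.5  0.1 -0.2] w 85.1 q [ 0.22  0.65  0.42  1.85 -0.38  0.72  0.37]
```

View pics/ov1_top.png

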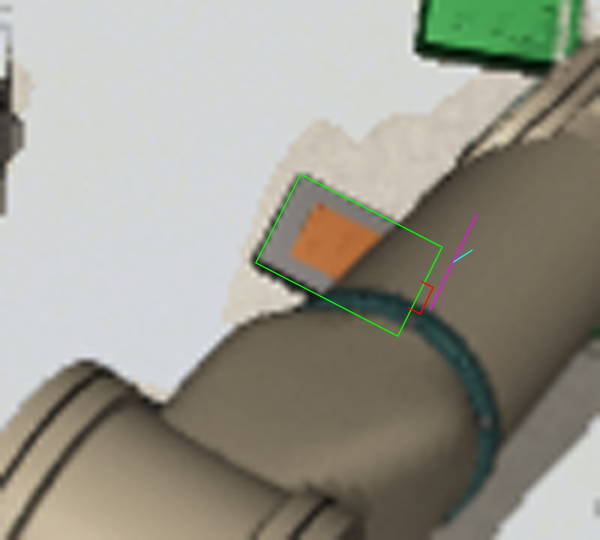

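View pics/ov1_scene.png

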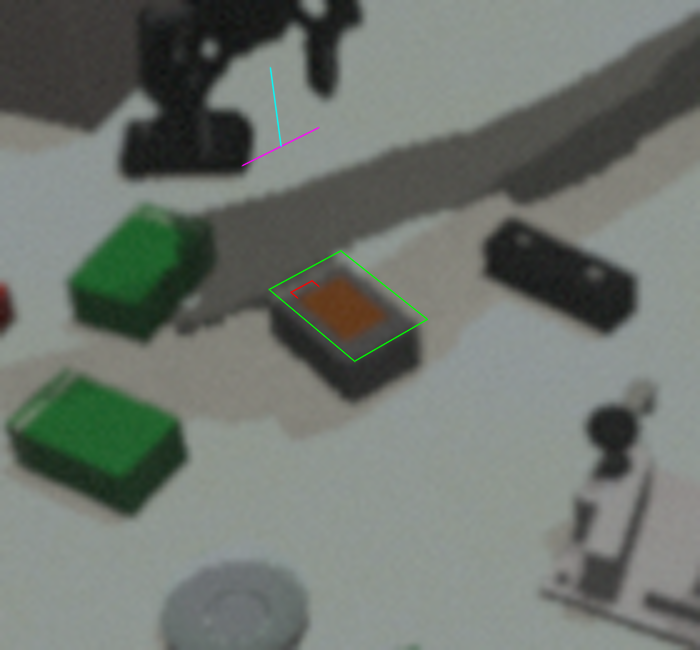

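Run:
```python
from h import *
D=np.load('pics/t0.npz');X=cloud('top',D['d']).reshape(-1,3);g=D['im'].reshape(-1,3).astype(int)
m=(g[:,1]>g[:,2]+40)&(X[:,2]>20)&(np.hypot(X[:,0]-490,X[:,1]+360)<80)
print(cv2.minAreaRect(X[m][:,:2].astype(np.float32)))
plan([[486,-276,90],[485.5,-276.5,45],[485.5,-276.5,3]],85,jaw=151.8,step=45)
```

```text
((497.4296569824219, -399.8290100097656), (58.667762756347656, 95.53016662597656), 87.50299835205078)
[[[42.4,13.8,-6.0],-0.3,85],[[15.1,4.9,-2.1],-0.0,85],[[45.0,-0.4,-0.4],-0.0,85],[[42.0,0.3,-0.1],-0.0,85]]
```

Call:
{"method": "apply_moves", "body": {
  "targets": [
    [[42.4,13.8,-6],-0.3,85],
    [[15,5,-2],0,85],
    [[35,-0.4,-0.4],0,85],
    [[35,0.3,0],0,85],
    [[15,0,0],0,85]
  ]
}}

```text
clock: 3.08
eef_pos: [488.5, -276.6, 3.3]
tool_rot: [-0.692, 1.56, -1.185]
force: [-0.2, 0.4, 0.2]
width: 84.9
```

Run:
```python
from h import *
info()
s,p,R=st()
im,d=snap('scene','s2')
overlay('scene',im,cas((502.5,-244.3,np.radians(-118.2))),(140,280,120,250),5,'ov2')
```

```text
t 3.08 p [ 488.5 -276.6    3.3] jaw -28.2 xdir [ 0.004 -0.01  -1.   ] F [-0.2  0.4  0.2] w 84.9 q [ 0.29  0.86  0.27  1.93 -0.51  0.41  0.45]
```

View pics/ov2.png

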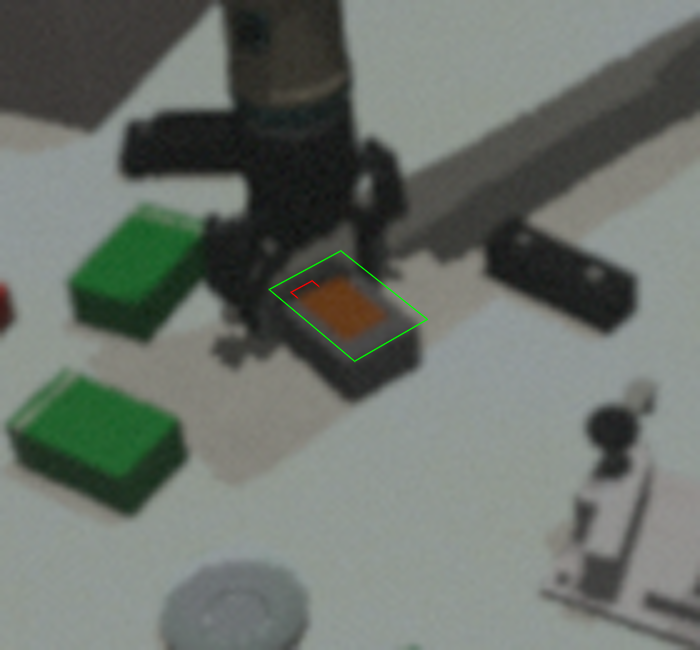

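Fingers straddle the port end of the grey cassette (about (330,270)). Close gently, then grip.

Call:
{"method": "apply_moves", "body": {
  "targets": [
    [[0,0,0],0,64],
    [[0,0,0],0,60],
    [[0,0,0],0,59.5],
    [[0,0,0],0,59.5],
    [[0,0,0],0,59.5]
  ]
}}

```text
clock: 3.75
eef_pos: [490.1, -277.2, 5.7]
tool_rot: [-0.541, 1.557, -1.033]
force: [-0.0, 0.6, -1.2]
width: 60.3
```

Run:
```python
from h import *
info()
```

```text
t 3.75 p [ 490.1 -277.2    5.7] jaw -28.2 xdir [ 0.007 -0.012 -1.   ] F [-0.   0.6 -1.2] w 60.3 q [ 0.29  0.86  0.27  1.93 -0.51  0.41  0.45]
```

Call:
{"method": "apply_moves", "body": {
  "targets": [
    [[-15,0,0],0,59.5],
    [[-20,0,0],0,59.5],
    [[-25,0,0],0,59.5],
    [[-25,0,0],0,59.5],
    [[0,0,0],0,59.5]
  ]
}}

```text
clock: 4.38
eef_pos: [489.4, -276.5, 96.5]
tool_rot: [-0.482, 1.556, -0.974]
force: [0.2, 0.2, -1.7]
width: 60.1
```

```bash
cat > look.py <<'E'
from h import *
import sys
info(); cam,fn,x0,x1,y0,y1,s=sys.argv[1],sys.argv[2],*map(float,sys.argv[3:8])
im,d=snap(cam,fn); overlay(cam,im,[],(int(x0),int(x1),int(y0),int(y1)),s,fn+'z')
E
python3 look.py scene s3 140 280 100 230 5
```

```text
t 4.38 p [ 489.4 -276.5   96.5] jaw -28.2 xdir [ 0.008 -0.012 -1.   ] F [ 0.2  0.2 -1.7] w 60.1 q [ 0.22  0.72  0.38  1.9  -0.44  0.59  0.39]
```

View pics/s3z.png

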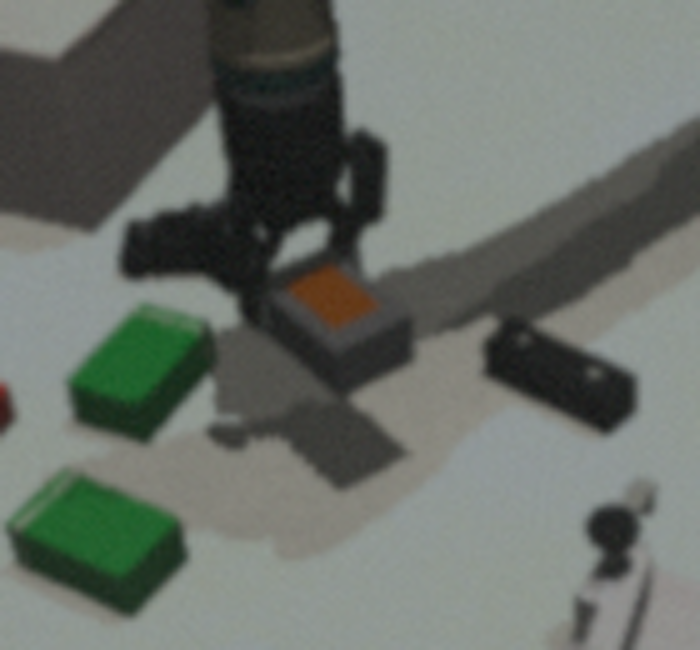

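```bash
cat >> h.py <<'E'
def tilt(cam='scene',fn=None):
    im,d=eyes.get_image(cam)
    if fn: cv2.imwrite(f'pics/{fn}.png',im)
    X=cloud(cam,d).reshape(-1,3);c=im.reshape(-1,3).astype(int);s,p,R=st()
    m=(c[:,2]>c[:,0]+45)&(c[:,2]>c[:,1]+25)&(np.hypot(X[:,0]-p[0],X[:,1]-p[1])<130)
    P=X[m];P=P[~np.isnan(P[:,0])]
    if len(P)<15: print('few orange',len(P));return
    ctr=np.median(P,0);q=P-ctr;q=q[np.linalg.norm(q,axis=1)<45]
    n=np.linalg.svd(q-q.mean(0))[2][2];n=n*np.sign(n[2] if abs(n[2])>.2 else n[0]);r=np.linalg.norm(q@n)/np.sqrt(len(q))
    print(cam,'orange n',len(q),'ctr',ctr.round(1),'normal',n.round(3),'tilt deg',np.degrees(np.arccos(n[2])).round(1),'res',r.round(2))
E
python3 - <<'E'
from h import *
tilt(); tilt('top')
E
```

```text
scene orange n 109 ctr [ 507.8 -241.2  134.1] normal [-0.014 -0.003  1.   ] tilt deg 0.8 res 1.37
top orange n 49 ctr [ 516.4 -223.3  131.7] normal [0.158 0.109 0.981] tilt deg 11.0 res 2.88
```

Call:
{"method": "apply_moves", "body": {
  "targets": [
    [[20,0,0],0,59.9],
    [[20,0,0],0,60.0],
    [[0,0,0],0,60.0],
    [[0,0,0],0,60.0]
  ]
}}

```text
clock: 5.03
eef_pos: [485.9, -274.5, 49.7]
tool_rot: [-1.279, 1.564, -1.771]
force: [0.8, -0.3, -1.7]
width: 60.3
```

Run:
```python
from h import *
info();tilt()
```

```text
t 5.03 p [ 485.9 -274.5   49.7] jaw -28.2 xdir [-0.001 -0.007 -1.   ] F [ 0.8 -0.3 -1.7] w 60.3 q [ 0.25  0.79  0.33  1.92 -0.48  0.5   0.42]
scene orange n 106 ctr [ 505.3 -240.8   88.3] normal [-0.018 -0.004  1.   ] tilt deg 1.0 res 1.4
```

Call:
{"method": "apply_moves", "body": {
  "targets": [
    [[0,0,0],0,60.2],
    [[0,0,0],0,60.2],
    [[0,0,0],0,60.4],
    [[0,0,0],0,60.4]
  ]
}}

```text
clock: 5.58
eef_pos: [486.8, -274.8, 51.3]
tool_rot: [-0.961, 1.563, -1.454]
force: [-0.3, 0.2, -1.5]
width: 60.9
```

Run:
```python
from h import *
info();tilt()
```

```text
t 5.58 p [ 486.8 -274.8   51.3] jaw -28.2 xdir [ 0.001 -0.008 -1.   ] F [-0.3  0.2 -1.5] w 60.9 q [ 0.25  0.79  0.33  1.92 -0.48  0.5   0.42]
scene orange n 110 ctr [ 507.4 -240.5   90.3] normal [-0.009  0.005  1.   ] tilt deg 0.6 res 1.41
```

Call:
{"method": "apply_moves", "body": {
  "targets": [
    [[20,0,0],0,60.4],
    [[0,0,0],0,60.5],
    [[0,0,0],0,60.6],
    [[0,0,0],0,60.7]
  ]
}}

```text
clock: 6.12
eef_pos: [488.0, -275.8, 32.8]
tool_rot: [-0.692, 1.561, -1.185]
force: [-1.2, 0.5, -0.3]
width: 60.8
```

Run:
```python
from h import *
info();tilt()
```

```text
t 6.12 p [ 488.  -275.8   32.8] jaw -28.2 xdir [ 0.004 -0.009 -1.   ] F [-1.2  0.5 -0.3] w 60.8 q [ 0.27  0.82  0.3   1.93 -0.49  0.46  0.43]
scene orange n 106 ctr [ 503.9 -244.9   42.4] normal [-0.031  0.022  0.999] tilt deg 2.2 res 1.43
```

Call:
{"method": "apply_moves", "body": {
  "targets": [
    [[0,0,0],0,66],
    [[20,0,0],0,66],
    [[10,0,0],0,66],
    [[0,0,0],0,50],
    [[0,0,0],0,50],
    [[0,0,0],0,50]
  ]
}}

```text
clock: 6.92
eef_pos: [489.6, -277.0, 4.0]
tool_rot: [-0.518, 1.558, -1.01]
force: [-0.0, 0.1, -1.4]
width: 59.5
```

Run:
```python
from h import *
info()
C=(614.5,101,np.radians(-3.3))
q=T(C,[[25,-245,0]])[0]; print(q)
s,p,R=st()
plan([[p[0],p[1],40],[q[0],q[1],40]],50,dyaw=24.9)
D=np.load('pics/t0.npz');X=cloud('top',D['d']);print('dish',X[152,285])
```

```text
t 6.92 p [ 489.6 -277.     4. ] jaw -28.2 xdir [ 0.007 -0.011 -1.   ] F [-0.   0.1 -1.4] w 59.5 q [ 0.29  0.86  0.27  1.93 -0.51  0.41  0.45]
[ 625.35535881 -145.03284574    0.        ]
[[[-36.0,-0.2,0.4],-10.5,50],[[-0.2,52.9,28.3],-10.5,50],[[-0.1,46.9,37.4],-3.9,50],[[-0.2,44.3,40.5],0.0,50],[[-0.0,6.8,6.3],0.0,50]]
dish [ 732.81022703 -208.23650662    3.73948258]
```

Call:
{"method": "apply_moves", "body": {
  "targets": [
    [[-36,0,0],-10.5,50],
    [[0,53,28],-10.5,50],
    [[0,47,37.4],-3.9,50],
    [[0,44,40.5],0,50],
    [[0,7,6],0,50],
    [[0,0,0],0,50]
  ]
}}

```text
clock: 7.68
eef_pos: [627.0, -141.6, 41.0]
tool_rot: [-0.988, 1.555, -1.036]
force: [0.2, -1.0, -1.0]
width: 59.4
```

Run:
```python
from h import *
info(); s,p,R=st(); print((p[:2]-np.array([614.5,101]))@np.array([[np.cos(-.0576),-np.sin(-.0576)],[np.sin(-.0576),np.cos(-.0576)]]))
tilt(); im,d=snap('scene','s4');overlay('scene',im,[],(180,340,140,280),5,'s4z')
```

```text
t 7.67 p [ 627.  -141.6   41. ] jaw -2.7 xdir [ 0.008 -0.013 -1.   ] F [ 0.2 -1.  -1. ] w 59.4 q [ 0.    0.87  0.28  1.69 -0.36  0.62  0.44]
[  26.43629526 -241.49917565]
scene orange n 152 ctr [ 628.5 -106.5   79.7] normal [-0.023  0.03   0.999] tilt deg 2.1 res 1.38
```

View pics/s4z.png

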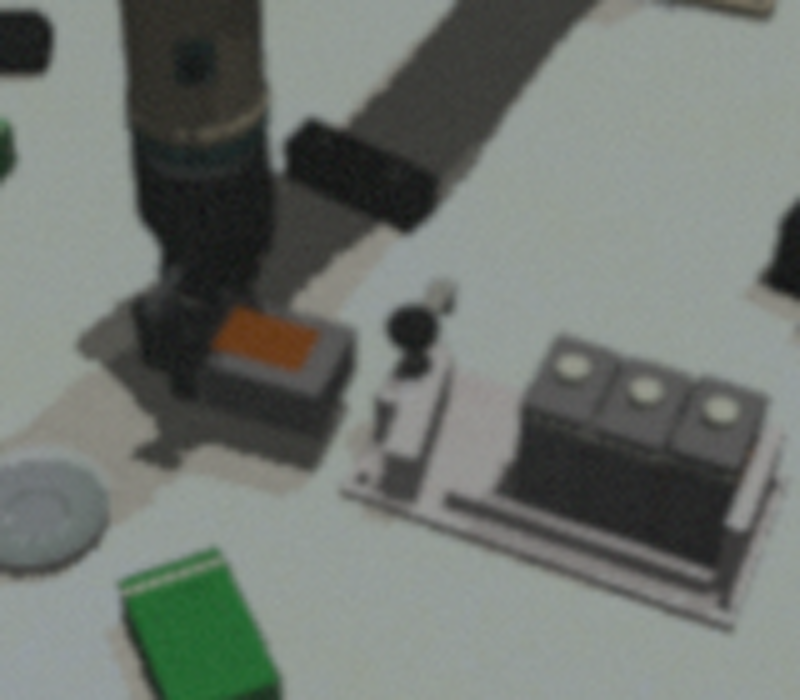

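Run:
```python
from h import *
im,d=snap('top','t4')
X=cloud('top',d).reshape(-1,3);c=im.reshape(-1,3).astype(int);s,p,R=st()
m=(c[:,2]>c[:,0]+45)&(c[:,2]>c[:,1]+25)&(np.hypot(X[:,0]-p[0],X[:,1]-p[1])<130)
print(m.sum(),X[m].min(0),X[m].max(0),p)
overlay('top',im,carrier((614.5,101,-.0576)),(150,300,120,240),5,'t4z')
# fit of carrier in scene: project & measure
D=np.load('pics/s4.npz'); 
for C in [(615.5,101,-.0576),(620,101,-.0576)]:
    overlay('scene',D['im'],carrier(C),(230,350,190,280),6.5,'s4f%d'%C[0])
```

```text
Traceback (most recent call last):
ValueError: zero-size array to reduction operation minimum which has no identity
```

Run:
```python
from h import *
im=np.load('pics/t4.npz')['im']
overlay('top',im,carrier((614.5,101,-.0576)),(160,310,120,240),5,'t4z')
D=np.load('pics/s4.npz'); 
for C in [(615.5,101,-.0576),(620,101,-.0576)]:
    overlay('scene',D['im'],carrier(C),(230,350,190,280),6.5,'s4f%d'%C[0])
```

```text
(no output)
```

View pics/t4z.png

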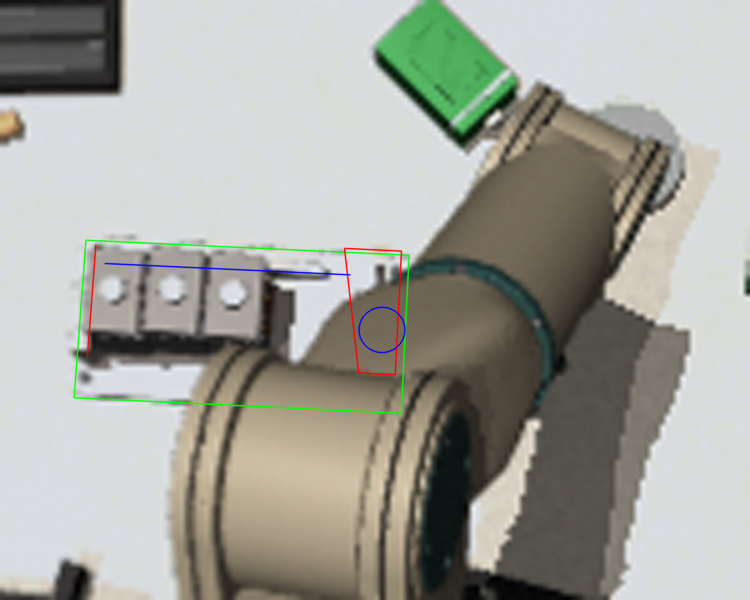

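View pics/s4f620.png

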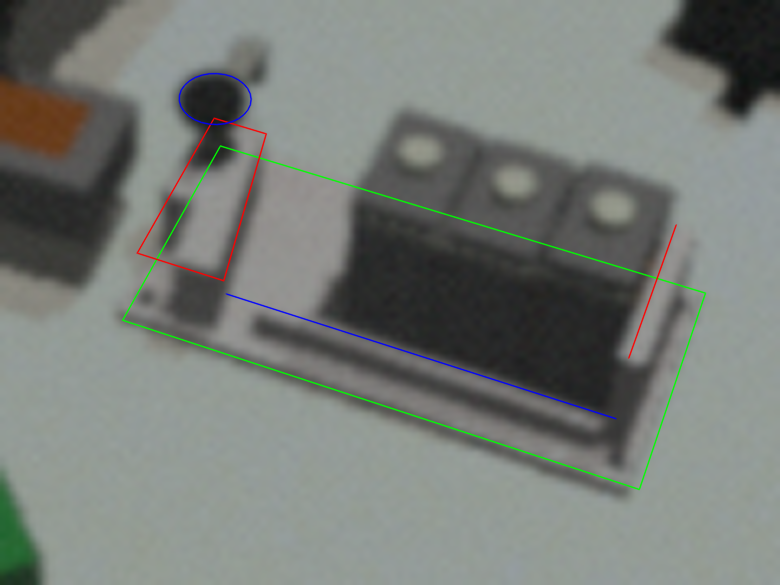

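Call:
{"method": "apply_moves", "body": {
  "targets": [
    [[20,0,0],0,50],
    [[15,0,0],0,50],
    [[0,6,0],0,50],
    [[0,6,0],0,50],
    [[0,5,0],0,50],
    [[0,5,0],0,50]
  ]
}}

```text
clock: 8.57
eef_pos: [625.8, -126.7, 4.1]
tool_rot: [-1.102, 1.552, -1.161]
force: [0.2, -0.8, -0.2]
width: 59.6
```

Run:
```python
from h import *
info()
```

```text
t 8.57 p [ 625.8 -126.7    4.1] jaw -3.4 xdir [ 0.007 -0.017 -1.   ] F [ 0.2 -0.8 -0.2] w 59.6 q [-0.01  0.92  0.27  1.71 -0.38  0.55  0.42]
```

Call:
{"method": "apply_moves", "body": {
  "targets": [
    [[0,5,0],0,50],
    [[0,5,0],0,50],
    [[0,5,0],0,50]
  ]
}}

```text
clock: 8.95
eef_pos: [625.2, -126.0, 5.8]
tool_rot: [-1.263, 1.534, -1.329]
force: [-2.6, -9.2, 1.1]
width: 59.3
```

Run:
```python
from h import *
info()
```

```text
t 8.95 p [ 625.2 -126.     5.8] jaw -3.8 xdir [ 0.009 -0.036 -0.999] F [-2.6 -9.2  1.1] w 59.3 q [-0.03  0.92  0.29  1.72 -0.38  0.54  0.4 ]
```

Call:
{"method": "apply_moves", "body": {
  "targets": [
    [[0,9,0],0,50],
    [[-5,11,0],0,50],
    [[-6,11,0],0,50],
    [[-6,11,0],0,50]
  ]
}}

```text
clock: 9.45
eef_pos: [623.9, -120.1, 23.4]
tool_rot: [-1.361, 1.486, -1.446]
force: [-0.5, -19.8, -6.4]
width: 59.2
```

Run:
```python
from h import *
info();tilt(fn='s5')
im=cv2.imread('pics/s5.png');overlay('scene',im,[],(180,340,140,280),5,'s5z')
```

```text
t 9.45 p [ 623.9 -120.1   23.4] jaw -4.8 xdir [ 0.01  -0.084 -0.996] F [ -0.5 -19.8  -6.4] w 59.2 q [-0.1   0.9   0.35  1.73 -0.36  0.55  0.34]
scene orange n 161 ctr [626.1 -84.3  54.1] normal [-0.04   0.227  0.973] tilt deg 13.3 res 1.52
```

View pics/s5z.png

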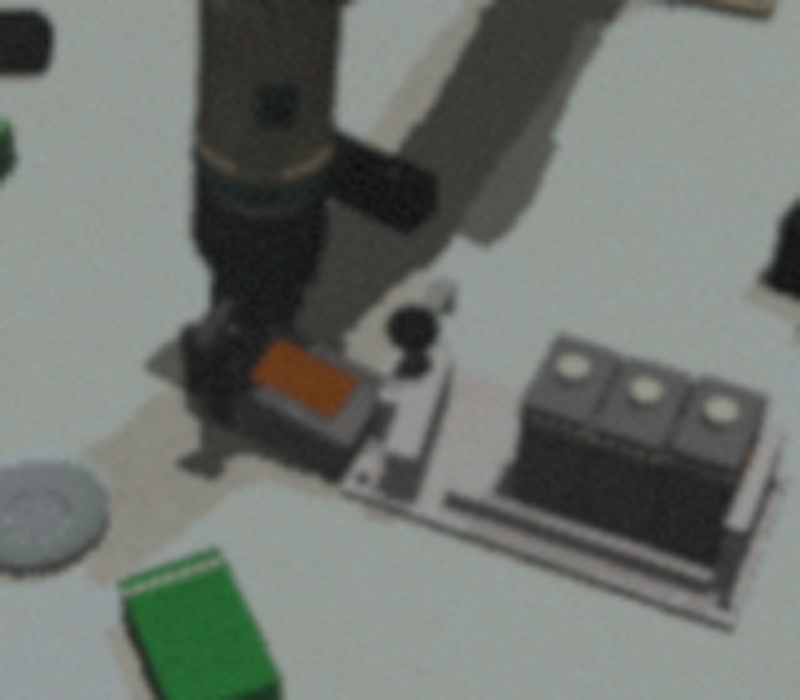

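Call:
{"method": "apply_moves", "body": {
  "targets": [
    [[-8,12,0],0,50],
    [[-8,12,0],0,50],
    [[-8,12,0],0,50],
    [[-8,13,0],0,50]
  ]
}}

```text
clock: 10.0
eef_pos: [623.4, -107.5, 53.9]
tool_rot: [-1.4, 1.435, -1.501]
force: [-2.7, -17.4, -0.4]
width: 58.8
```

Run:
```python
from h import *
info();tilt(fn='s6')
```

```text
t 10.0 p [ 623.4 -107.5   53.9] jaw -5.7 xdir [ 0.01  -0.135 -0.991] F [ -2.7 -17.4  -0.4] w 58.8 q [-0.2   0.87  0.42  1.74 -0.34  0.59  0.26]
scene orange n 157 ctr [626.2 -76.1  71.5] normal [0.03  0.591 0.806] tilt deg 36.3 res 1.22
```

Call:
{"method": "apply_moves", "body": {
  "targets": [
    [[-9,11,0],0,50],
    [[-9,11,0],0,50],
    [[-8,12,0],0,50],
    [[-7,12,0],0,50]
  ]
}}

```text
clock: 10.55
eef_pos: [624.4, -76.9, 82.1]
tool_rot: [-1.424, 1.406, -1.531]
force: [-0.0, -9.5, -5.3]
width: 59.0
```

Run:
```python
from h import *
info();tilt(fn='s7')
im=cv2.imread('pics/s7.png');overlay('scene',im,[],(180,340,140,280),5,'s7z')
```

```text
t 10.55 p [624.4 -76.9  82.1] jaw -6.0 xdir [ 0.007 -0.164 -0.987] F [-0.  -9.5 -5.3] w 59.0 q [-0.3   0.84  0.48  1.73 -0.32  0.65  0.19]
scene orange n 42 ctr [628.4 -56.6  84.3] normal [0.048 0.927 0.372] tilt deg 68.2 res 1.05
```

View pics/s7z.png

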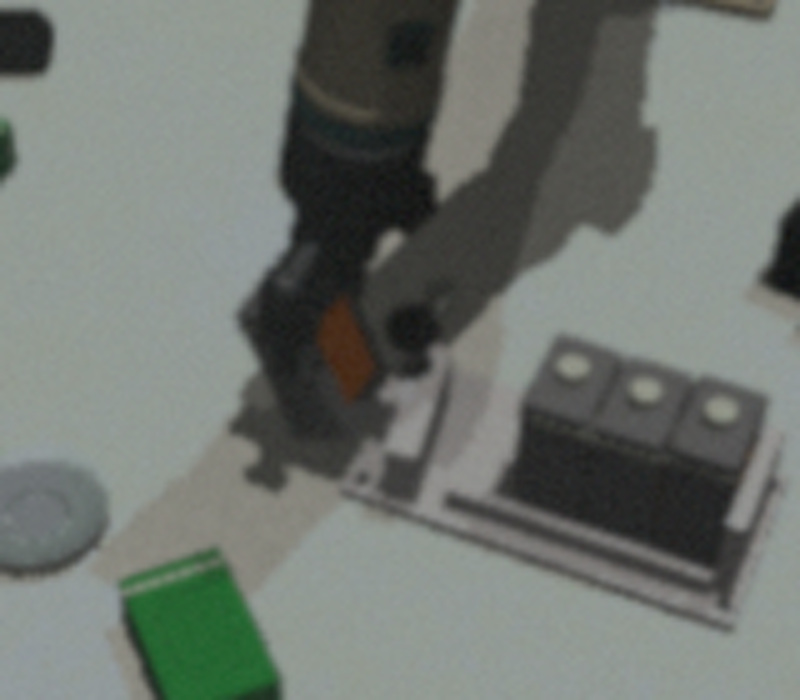

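Call:
{"method": "apply_moves", "body": {
  "targets": [
    [[-3,10,0],0,50],
    [[-2,11,0],0,50],
    [[-2,11,0],0,50]
  ]
}}

```text
clock: 10.98
eef_pos: [626.3, -59.7, 87.6]
tool_rot: [-1.43, 1.383, -1.539]
force: [0.5, -9.9, 1.6]
width: 58.9
```

Run:
```python
from h import *
info();tilt(fn='s8')
im=cv2.imread('pics/s8.png');overlay('scene',im,[],(180,340,140,280),5,'s8z')
```

```text
t 10.97 p [626.3 -59.7  87.6] jaw -6.1 xdir [ 0.006 -0.187 -0.982] F [ 0.5 -9.9  1.6] w 58.9 q [-0.35  0.84  0.51  1.72 -0.31  0.66  0.14]
few orange 0
```

View pics/s8z.png

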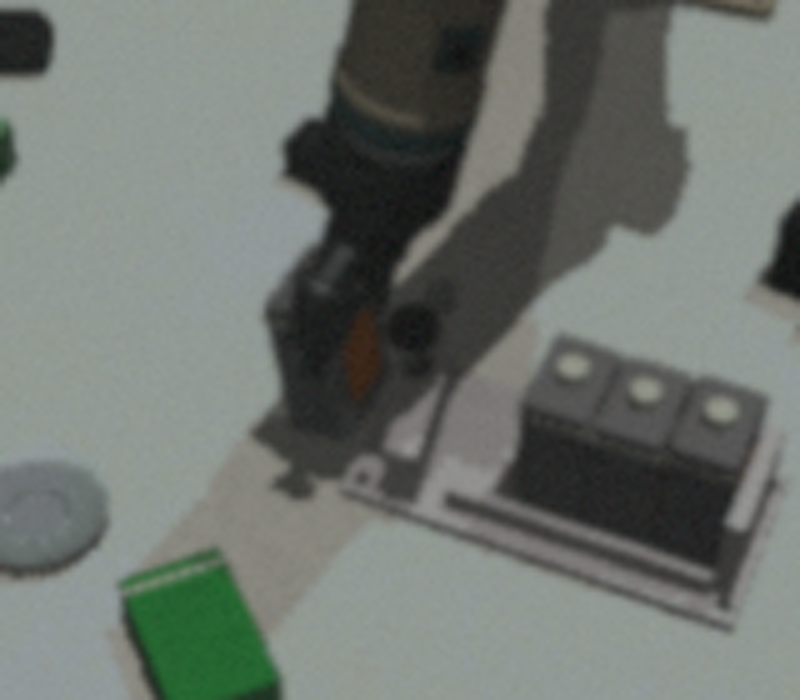

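Call:
{"method": "apply_moves", "body": {
  "targets": [
    [[3,-18,0],0,50],
    [[12,2,0],0,50],
    [[6,1,0],0,50],
    [[4,1,0],0,50],
    [[4,1,0],0,50]
  ]
}}

```text
clock: 11.65
eef_pos: [624.0, -72.4, 57.8]
tool_rot: [-1.447, 1.389, -1.552]
force: [-0.2, -0.1, -2.4]
width: 59.2
```

Run:
```python
from h import *
info();tilt(fn='s9')
```

```text
t 11.65 p [624.  -72.4  57.8] jaw -5.9 xdir [ 0.003 -0.181 -0.984] F [-0.2 -0.1 -2.4] w 59.2 q [-0.31  0.88  0.48  1.74 -0.32  0.61  0.17]
few orange 0
```

Call:
{"method": "apply_moves", "body": {
  "targets": [
    [[4,1,0],0,50],
    [[4,1,0],0,50]
  ]
}}

```text
clock: 11.95
eef_pos: [624.2, -71.3, 51.0]
tool_rot: [-1.451, 1.39, -1.555]
force: [-8.9, 6.8, 38.7]
width: 59.1
```

```bash
python3 look.py scene s10 180 300 150 260 6.5
```

```text
t 11.95 p [624.2 -71.3  51. ] jaw -5.9 xdir [ 0.003 -0.18  -0.984] F [-8.9  6.8 38.7] w 59.1 q [-0.31  0.89  0.48  1.74 -0.33  0.6   0.17]
```

View pics/s10z.png

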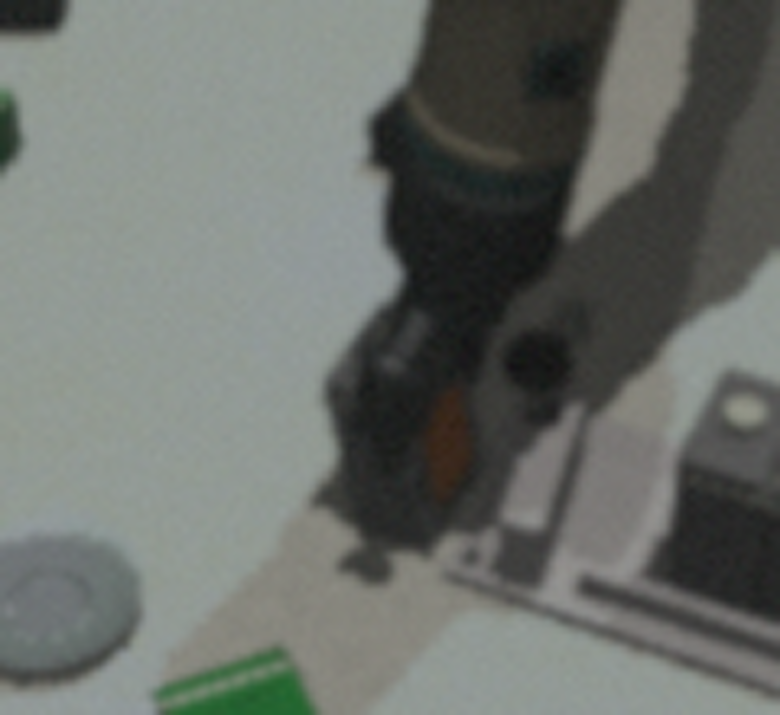

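Call:
{"method": "apply_moves", "body": {
  "targets": [
    [[-1,0,0],0,61],
    [[0,0,0],0,66],
    [[0,0,0],0,75],
    [[0,0,0],0,85]
  ]
}}

```text
clock: 12.5
eef_pos: [625.3, -71.4, 53.1]
tool_rot: [-1.436, 1.389, -1.54]
force: [-0.3, 0.4, 0.3]
width: 85.1
```

```bash
python3 look.py scene s11 180 300 150 260 6.5
```

```text
t 12.5 p [625.3 -71.4  53.1] jaw -5.9 xdir [ 0.005 -0.18  -0.984] F [-0.3  0.4  0.3] w 85.1 q [-0.31  0.88  0.48  1.74 -0.33  0.6   0.17]
```

View pics/s11z.png

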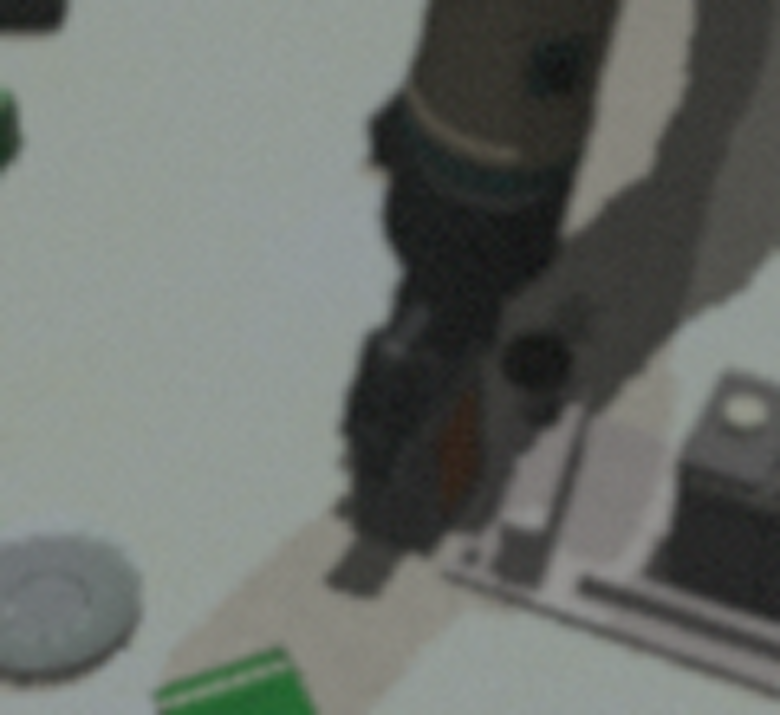

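Call:
{"method": "apply_moves", "body": {
  "targets": [
    [[-40,-9,0],0,85],
    [[-55,-11,0],0,85],
    [[-30,-6,0],0,85]
  ]
}}

```text
clock: 12.92
eef_pos: [619.7, -74.1, 180.3]
tool_rot: [-1.479, 1.389, -1.583]
force: [0.9, 1.1, -0.3]
width: 85.0
```

```bash
python3 look.py scene s12 180 300 150 260 6.5
```

```text
t 12.93 p [619.7 -74.1 180.3] jaw -5.9 xdir [-0.002 -0.181 -0.984] F [ 0.9  1.1 -0.3] w 85.0 q [-0.36  0.72  0.57  1.67 -0.25  0.84  0.15]
```

View pics/s12z.png

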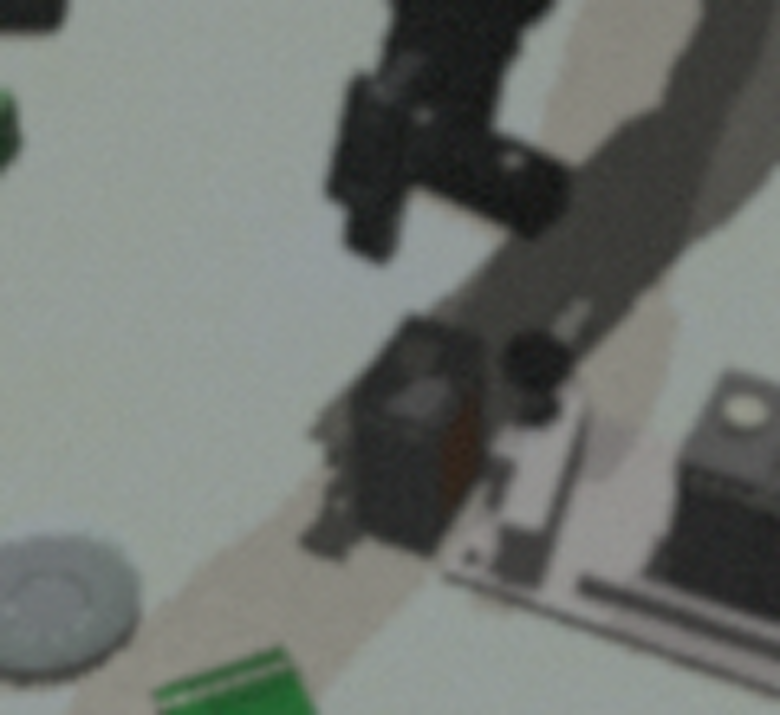

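Run:
```python
from h import *
D=np.load('pics/s12.npz');X=cloud('scene',D['d']).reshape(-1,3)
c0=np.array([626,-75])
m=(np.hypot(X[:,0]-c0[0],X[:,1]-c0[1])<55)&(X[:,2]>88)&(X[:,2]<100);P=X[m]
print(len(P),cv2.minAreaRect(P[:,:2].astype(np.float32)),np.median(P,0))
m=(np.hypot(X[:,0]-c0[0],X[:,1]-c0[1])<55)&(X[:,2]>100)&(X[:,2]<110);print('port',m.sum(),X[m].mean(0))
# end wall outer side check & C coordinates
C=(617,100,-.0576)
print('wall outer approach',T(C,[[-5,125,0],[-5,105,0]]))
```

```text
237 ((622.9976806640625, -58.2315673828125), (64.50955200195312, 69.8587417602539), 84.31656646728516) [630.62220131 -65.13258232  96.1884279 ]
port 30 [626.82165015 -71.19198123 103.98489341]
wall outer approach [[619.20431146 225.0805381    0.        ]
 [618.05294836 205.11370653   0.        ]]
```

Run:
```python
from h import *
plan([[615,225,175],[615,225,45]],10)
```

```text
[[[-9.2,58.8,-7.5],0.0,10],[[-9.1,58.8,-7.5],0.0,10],[[-9.2,58.8,-7.5],0.0,10],[[-9.1,58.8,-7.4],0.0,10],[[-9.2,58.8,-7.5],0.0,10],[[59.0,10.8,-1.3],0.0,10],[[59.0,10.8,-1.3],0.0,10],[[9.9,1.7,-0.2],0.0,10]]
```

Call:
{"method": "apply_moves", "body": {
  "targets": [
    [[-10,59,-7.5],0,10],
    [[-9,59,-7.5],0,5],
    [[-9,59,-7.5],0,0],
    [[-9,59,-7.5],0,0],
    [[-9,59,-7.5],0,0],
    [[58,10.5,-1],0,0],
    [[58,10.5,-1],0,0],
    [[9,1.7,0],0,0]
  ]
}}

```text
clock: 13.98
eef_pos: [619.4, 236.2, 45.1]
tool_rot: [-1.407, 1.391, -1.514]
force: [-1.6, -0.7, 0.3]
width: 0.3
```

```bash
python3 look.py scene s13 250 400 150 270 5
```

```text
t 13.97 p [619.4 236.2  45.1] jaw -6.0 xdir [ 0.01  -0.178 -0.984] F [-1.6 -0.7  0.3] w 0.3 q [-0.78  0.97  0.53  1.55 -0.37  0.79 -0.27]
```

View pics/s13z.png

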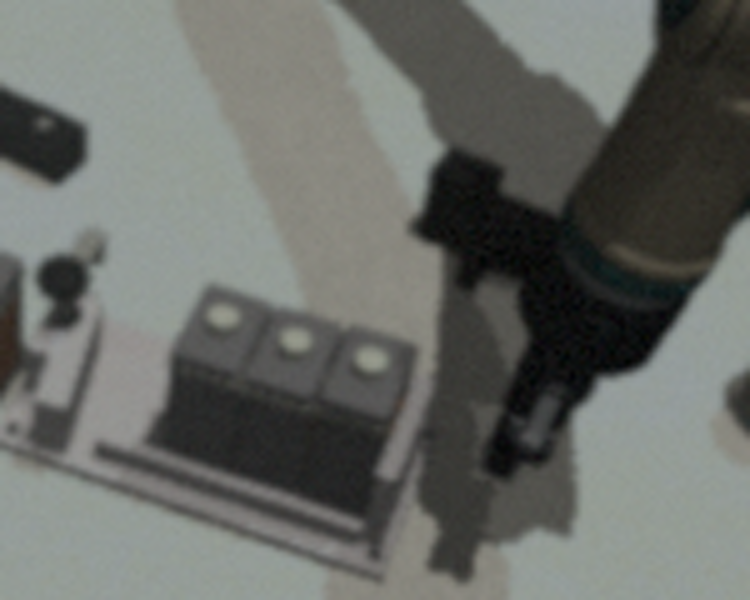

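Call:
{"method": "apply_moves", "body": {
  "targets": [
    [[4,-24,0],0,0],
    [[2,-10,0],0,0],
    [[2,-10,0],0,0],
    [[1,-10,0],0,0],
    [[1,-10,0],0,0]
  ]
}}

```text
clock: 14.65
eef_pos: [619.9, 200.7, 52.0]
tool_rot: [-1.249, 1.431, -1.345]
force: [2.3, 13.1, -10.1]
width: -0.1
```

Run:
```python
from h import *
info()
```

```text
t 14.65 p [619.9 200.7  52. ] jaw -5.3 xdir [ 0.031 -0.136 -0.99 ] F [  2.3  13.1 -10.1] w -0.1 q [-0.71  0.92  0.49  1.63 -0.38  0.71 -0.18]
```

Call:
{"method": "apply_moves", "body": {
  "targets": [
    [[4,-12,0],0,0],
    [[4,-12,0],0,0],
    [[4,-12,0],0,0],
    [[4,-12,0],0,0],
    [[4,-12,0],0,0]
  ]
}}

```text
clock: 15.28
eef_pos: [619.8, 201.1, 52.5]
tool_rot: [-0.729, 1.495, -0.796]
force: [-4.8, 18.3, 9.2]
width: 0.2
```

Run:
```python
from h import *
info()
```

```text
t 15.28 p [619.8 201.1  52.5] jaw -3.7 xdir [ 0.053 -0.054 -0.997] F [-4.8 18.3  9.2] w 0.2 q [-0.63  0.88  0.41  1.68 -0.42  0.63 -0.09]
```

Call:
{"method": "apply_moves", "body": {
  "targets": [
    [[4,-12,-3],0,0],
    [[4,-12,-3],0,0],
    [[3,-10,-3],0,0]
  ]
}}

```text
clock: 15.65
eef_pos: [619.6, 201.6, 53.2]
tool_rot: [-0.054, 1.49, -0.103]
force: [3.2, 13.1, -3.6]
width: 0.4
```

Run:
```python
from h import *
info()
```

```text
t 15.65 p [619.6 201.6  53.2] jaw -2.8 xdir [ 0.081 -0.008 -0.997] F [ 3.2 13.1 -3.6] w 0.4 q [-0.59  0.85  0.36  1.73 -0.45  0.56 -0.03]
```

Run:
```python
from h import *
plan([[618,216,55],[548,216,52],[548,189,52]],0)
```

```text
[[[-2.1,14.3,-2.2],0.0,0],[[-2.2,-3.0,-59.9],0.0,0],[[-0.4,-0.5,-10.0],0.0,0],[[0.2,-26.9,1.3],0.0,0]]
```

Call:
{"method": "apply_moves", "body": {
  "targets": [
    [[-2,15,-2],0,0],
    [[-2,-3,-60],0,0],
    [[-0.5,-0.5,-10],0,0],
    [[0,-27,1],0,0],
    [[0,0,7],0,0],
    [[0,0,10],0,0],
    [[0,0,10],0,0],
    [[0,0,10],0,0]
  ]
}}

```text
clock: 16.65
eef_pos: [582.0, 193.9, 62.7]
tool_rot: [0.033, 1.496, -0.012]
force: [-30.7, -1.7, 26.4]
width: -0.4
```

Run:
```python
from h import *
info()
```

```text
t 16.65 p [582.  193.9  62.7] jaw -2.6 xdir [ 0.075 -0.001 -0.997] F [-30.7  -1.7  26.4] w -0.4 q [-0.6   0.8   0.34  1.83 -0.45  0.51 -0.01]
```

Call:
{"method": "apply_moves", "body": {
  "targets": [
    [[0,0,3],0,0],
    [[1,0,6],0,0],
    [[1,0,6],0,0],
    [[1,0,6],0,0]
  ]
}}

```text
clock: 17.15
eef_pos: [581.5, 194.1, 62.9]
tool_rot: [0.068, 1.545, 0.026]
force: [-16.9, -1.7, 23.3]
width: 0.1
```

```bash
python3 look.py scene s14 250 400 150 270 5
```

```text
t 17.15 p [581.5 194.1  62.9] jaw -2.4 xdir [ 0.026  0.001 -1.   ] F [-16.9  -1.7  23.3] w 0.1 q [-0.58  0.81  0.35  1.79 -0.44  0.59 -0.02]
```

View pics/s14z.png

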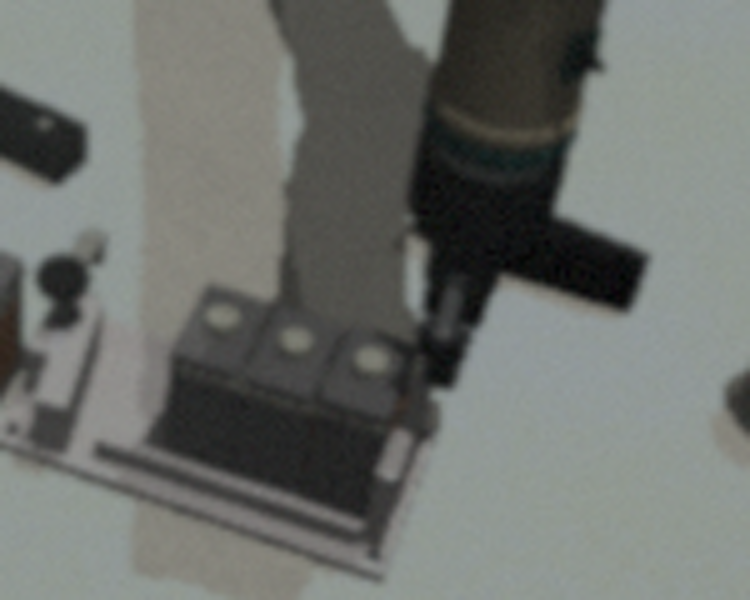

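Call:
{"method": "apply_moves", "body": {
  "targets": [
    [[0,0,6],0,0],
    [[-2,0,-12],0,0],
    [[-60,0,0],0,40],
    [[-50,0,0],0,85]
  ]
}}

```text
clock: 17.7
eef_pos: [566.1, 195.2, 173.8]
tool_rot: [-0.407, 1.566, -0.448]
force: [0.9, 0.1, 0.1]
width: 35.6
```

Run:
```python
from h import *
info()
im,d=snap('top','t15');overlay('top',im,[],(160,300,130,240),5.5,'t15z')
im2,d2=snap('scene','s15');overlay('scene',im2,[],(200,350,160,280),5,'s15z')
for cam,dd in(('top',d),('scene',d2)):
    X=cloud(cam,dd).reshape(-1,3)
    for c0,nm in(((625,-70),'cas'),):
        r=np.hypot(X[:,0]-c0[0],X[:,1]-c0[1])<50
        for z0,z1 in((90,99),(100,108)):
            m=r&(X[:,2]>z0)&(X[:,2]<z1)&(X[:,1]<-45);P=X[m]
            if len(P)>5:print(cam,nm,z0,len(P),cv2.minAreaRect(P[:,:2].astype(np.float32)),P.mean(0).round(1))
    # white ports of residents
    m=(X[:,2]>107)&(X[:,2]<117)&(np.hypot(X[:,0]-617,X[:,1]-118)<75);P=X[m];print(cam,'ports',len(P))
    if len(P)>10:
        k=cv2.kmeans(P[:,:2].astype(np.float32),3,None,(3,50,.1),5,cv2.KMEANS_PP_CENTERS);print(k[2].round(1))
```

```text
t 17.7 p [566.1 195.2 173.8] jaw -2.3 xdir [ 0.004 -0.002 -1.   ] F [0.9 0.1 0.1] w 35.6 q [-0.65  0.66  0.44  1.74 -0.36  0.82 -0.09]
top cas 90 153 ((619.605712890625, -68.98802947998047), (38.399784088134766, 61.30845260620117), 89.13574981689453) [619.3 -68.8  94.5]
top cas 100 21 ((619.7947387695312, -72.32909393310547), (24.286745071411133, 49.12639617919922), 89.23685455322266) [620.6 -71.4 103.2]
top ports 105
[[616.7 163.3]
 [615.1 120.8]
 [610.4  77.3]]
scene cas 90 194 ((625.4724731445312, -71.107666015625), (39.75484085083008, 61.25286102294922), 84.25591278076172) [629.4 -70.   96.1]
scene cas 100 29 ((631.1002807617188, -69.4693832397461), (29.144804000854492, 17.127304077148438), 20.97735023498535) [626.6 -71.  103.9]
scene ports 111
[[625.6 157. ]
 [623.7 117. ]
 [621.7  73.8]]
```

View pics/t15z.png

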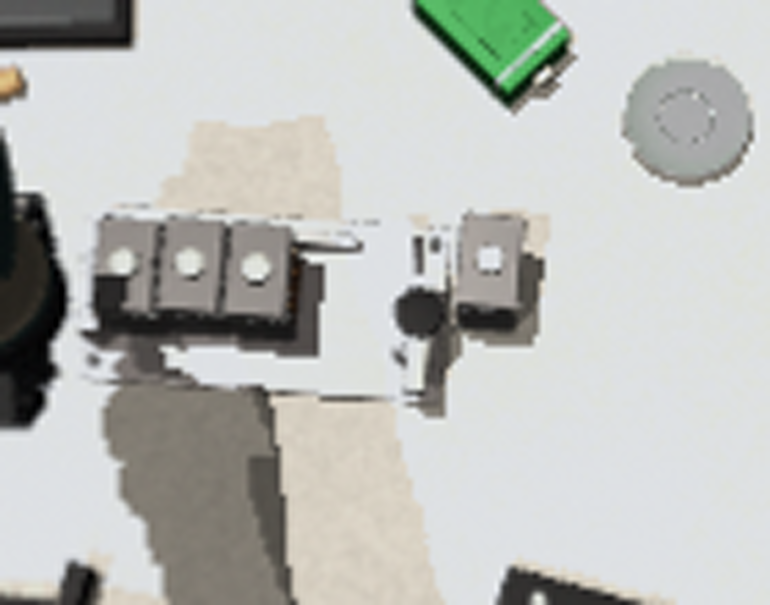

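View pics/s15z.png

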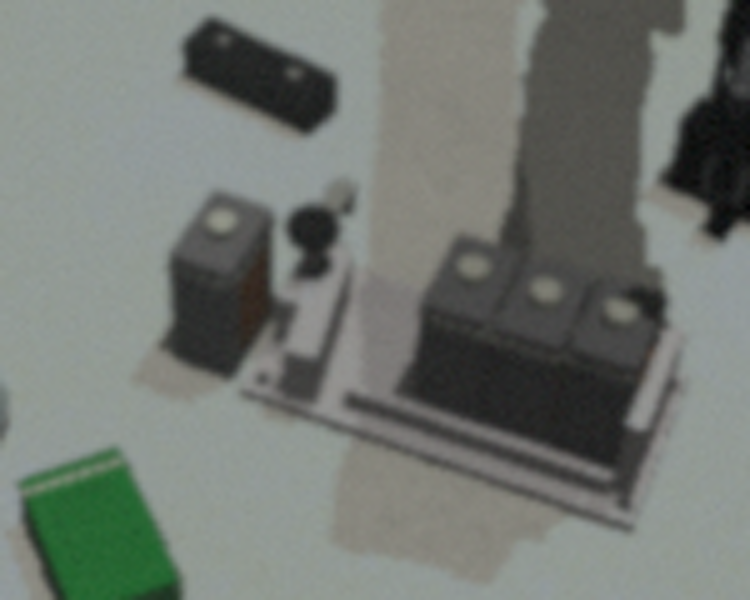

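```bash
cat >> h.py <<'E'
def ray(cam,uv,z):
    p=eyes.camera_params(cam); K=np.array([[p['fx'],0,p['cx']],[0,p['fy'],p['cy']],[0,0,1]])
    n=cv2.undistortPoints(np.array(uv,float).reshape(-1,1,2),K,np.array(p['dist'])).reshape(-1,2)
    R=np.array(p['R']);o=-R.T@np.array(p['t']);d=np.c_[n,np.ones(len(n))]@R
    s=(np.array(z)-o[2])/d[:,2];return o+d*s[:,None]
E
python3 - <<'E'
from h import *
im=np.load('pics/s15.npz')['im']; im2=np.load('pics/t15.npz')['im']
overlay('scene',im,carrier((619.5,99.5,np.radians(-4))),(240,340,190,275),8,'s15a')
overlay('top',im2,carrier((615,101,np.radians(-4))),(170,250,160,210),10,'t15a')
E
```

```text
(no output)
```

View pics/s15a.png

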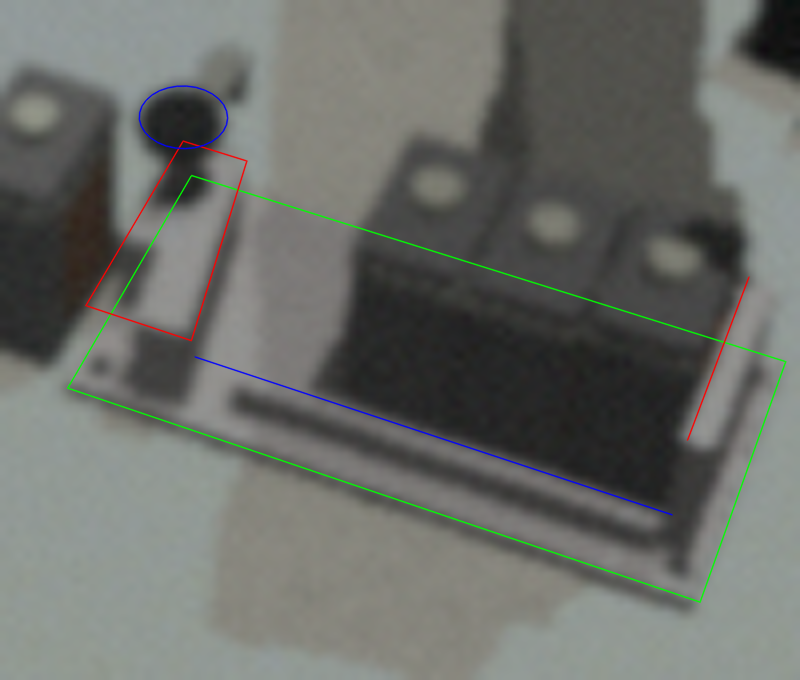

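View pics/t15a.png

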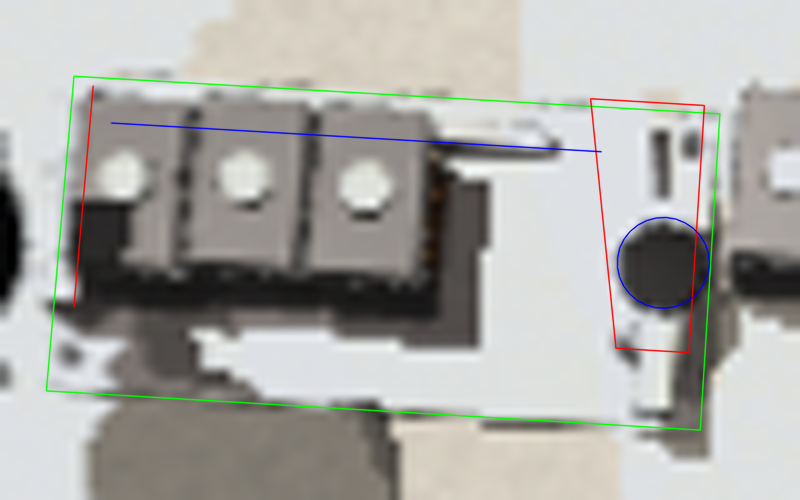

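Run:
```python
from h import *
plan([[624.7,-70.5,175],[624.7,-70.5,52]],85,dyaw=-3.6)
```

```text
[[[0.6,-58.2,14.5],3.6,85],[[0.6,-57.2,18.1],0.0,85],[[0.6,-57.2,18.2],0.0,85],[[0.6,-57.2,18.2],0.0,85],[[0.3,-30.7,9.7],0.0,85],[[60.0,-0.2,-0.8],0.0,85],[[60.0,-0.2,-0.7],0.0,85],[[3.0,0.0,-0.1],0.0,85]]
```

Call:
{"method": "apply_moves", "body": {
  "targets": [
    [[0.5,-58,14.5],3.6,85],
    [[0.5,-57,18],0,85],
    [[0.5,-57,18],0,85],
    [[0.5,-57,18],0,85],
    [[0,-24,8],0,85],
    [[0,0,0],0,85]
  ]
}}

```text
clock: 18.55
eef_pos: [628.0, -65.8, 172.3]
tool_rot: [0.202, 1.554, 0.105]
force: [0.0, 0.6, -0.4]
width: 84.9
```

Run:
```python
from h import *
info()
plan([[624.7,-70.5,160],[624.7,-70.5,52]],85,jaw=-5.9)
```

```text
t 18.55 p [628.  -65.8 172.3] jaw -5.5 xdir [ 0.017  0.002 -1.   ] F [ 0.   0.6 -0.4] w 84.9 q [-0.19  0.69  0.42  1.66 -0.36  0.85  0.28]
[[[12.2,-5.1,-3.0],0.4,85],[[60.0,-0.2,-1.0],-0.0,85],[[48.0,-0.2,-0.8],-0.0,85]]
```

Call:
{"method": "apply_moves", "body": {
  "targets": [
    [[12,-5,-3],0.4,85],
    [[45,0,-1],0,85],
    [[40,0,-1],0,85],
    [[22,0,-0.5],0,85],
    [[0,0,0],0,50],
    [[0,0,0],0,50],
    [[0,0,0],0,50]
  ]
}}

```text
clock: 19.42
eef_pos: [622.9, -57.0, 47.5]
tool_rot: [0.521, 1.553, 0.431]
force: [1.1, 0.3, -1.2]
width: 59.3
```

Run:
```python
from h import *
info()
C=(619,99.5,np.radians(-4));q=T(C,[[0,-66.5,0]])[0];print(q)
s,p,R=st()
plan([[p[0],p[1],175],[q[0],q[1],175]],50,jaw=-4)
```

```text
t 19.43 p [622.9 -57.   47.5] jaw -5.2 xdir [ 0.016  0.007 -1.   ] F [ 1.1  0.3 -1.2] w 59.3 q [-0.14  0.85  0.32  1.74 -0.45  0.61  0.35]
[614.3611945   33.16199066   0.        ]
[[[-60.0,0.5,0.9],-1.2,50],[[-60.0,0.5,0.9],0.0,50],[[-7.4,0.1,0.1],0.0,50],[[0.3,59.2,-9.7],0.0,50],[[0.2,30.2,-5.0],0.0,50]]
```

Call:
{"method": "apply_moves", "body": {
  "targets": [
    [[0,0,0],0,68],
    [[0,0,0.5],0,70],
    [[0,-7,0.5],0,70],
    [[0,-6,0.5],0,70],
    [[0,0,0],0,70]
  ]
}}

```text
clock: 20.05
eef_pos: [623.8, -71.4, 49.2]
tool_rot: [0.466, 1.552, 0.375]
force: [0.5, -0.5, -0.3]
width: 70.1
```

```bash
python3 look.py scene s16 180 300 150 260 6.5
```

```text
t 20.05 p [623.8 -71.4  49.2] jaw -5.2 xdir [ 0.018  0.007 -1.   ] F [ 0.5 -0.5 -0.3] w 70.1 q [-0.12  0.85  0.32  1.74 -0.44  0.61  0.37]
```

View pics/s16z.png

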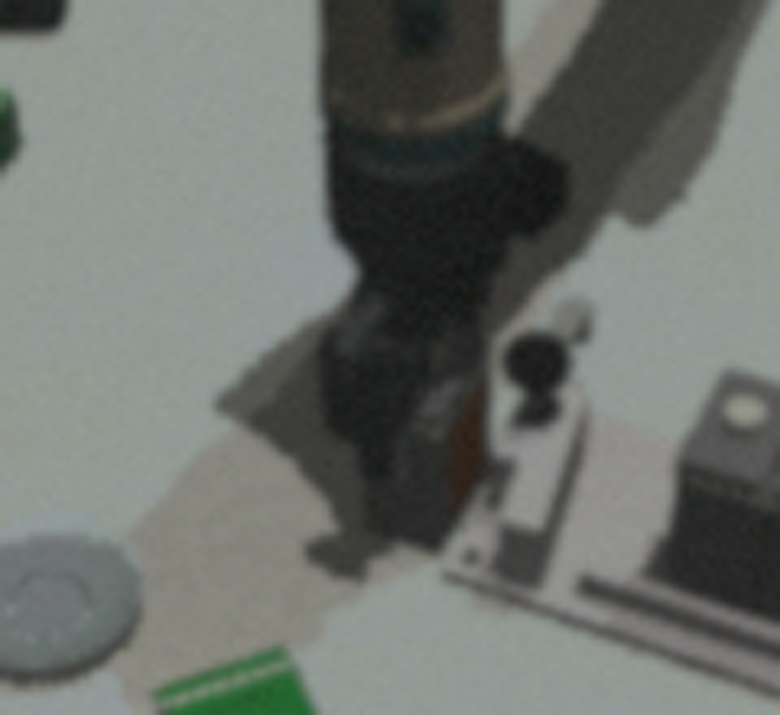

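Call:
{"method": "apply_moves", "body": {
  "targets": [
    [[0,0,0],0,50],
    [[0,0,0],0,50],
    [[0,0,0],0,50],
    [[-30,0,0],0,50],
    [[-45,0,0.5],-1.2,50],
    [[-40,0,0.5],0,50],
    [[0,0,0],0,50]
  ]
}}

```text
clock: 20.98
eef_pos: [621.1, -70.4, 165.0]
tool_rot: [0.687, 1.556, 0.619]
force: [-0.2, -1.0, -2.0]
width: 59.6
```

Run:
```python
from h import *
info()
C=(619,99.5,np.radians(-4));q=T(C,[[0,-66.5,0]])[0];print(q)
s,p,R=st()
plan([[q[0],q[1],p[2]+2]],50,jaw=-4,step=45)
D=snap('scene','s17'); overlay('scene',D[0],[],(180,300,120,230),6.5,'s17z')
```

```text
t 20.98 p [621.1 -70.4 165. ] jaw -3.9 xdir [ 0.012  0.009 -1.   ] F [-0.2 -1.  -2. ] w 59.6 q [-0.17  0.69  0.4   1.68 -0.36  0.83  0.33]
[614.3611945   33.16199066   0.        ]
[[[-0.5,44.6,-5.9],0.1,50],[[-0.5,44.6,-6.1],0.0,50],[[-0.2,13.7,-1.8],0.0,50]]
```

View pics/s17z.png

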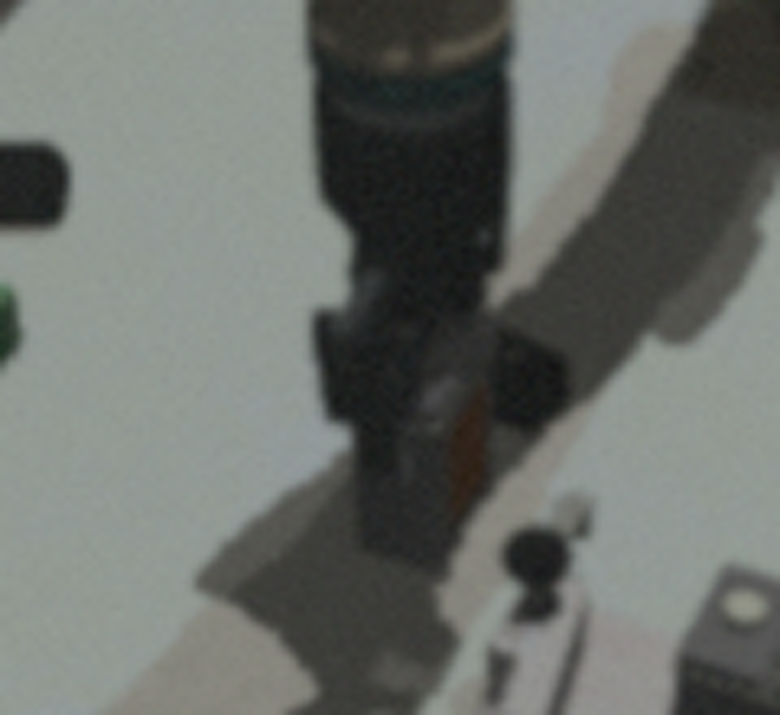

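Call:
{"method": "apply_moves", "body": {
  "targets": [
    [[0,40,-5],0,50],
    [[0,40,-5],0,50],
    [[0,18,-3],0,50],
    [[0,0,0],0,50]
  ]
}}

```text
clock: 21.52
eef_pos: [608.9, 30.6, 157.3]
tool_rot: [1.948, 1.562, 1.879]
force: [0.1, 0.4, -2.5]
width: 59.6
```

Run:
```python
from h import *
info()
C=(619,99.5,np.radians(-4));s,p,R=st()
D=snap('scene','s18'); overlay('scene',D[0],[(T(C,box(-30,30,-86.5,-46.5,8)),(0,255,0)),(np.r_[T(C,box(-30,30,-86.5,-46.5,0))]+[0,0,p[2]-48],(0,255,255))],(220,340,140,260),6.5,'s18z')
X=cloud('scene',D[1]).reshape(-1,3);c=D[0].reshape(-1,3).astype(int)
q=T(C,[[0,-66.5,0]])[0]
plan([[q[0],q[1],p[2]]],50,jaw=-4)
D=snap('top','t18'); overlay('top',D[0],[],(170,260,140,220),8,'t18z')
```

```text
t 21.52 p [608.9  30.6 157.3] jaw -4.0 xdir [-0.003  0.008 -1.   ] F [ 0.1  0.4 -2.5] w 59.6 q [-0.34  0.69  0.41  1.71 -0.37  0.81  0.17]
[[[0.1,4.3,5.2],-0.0,50]]
```

View pics/s18z.png

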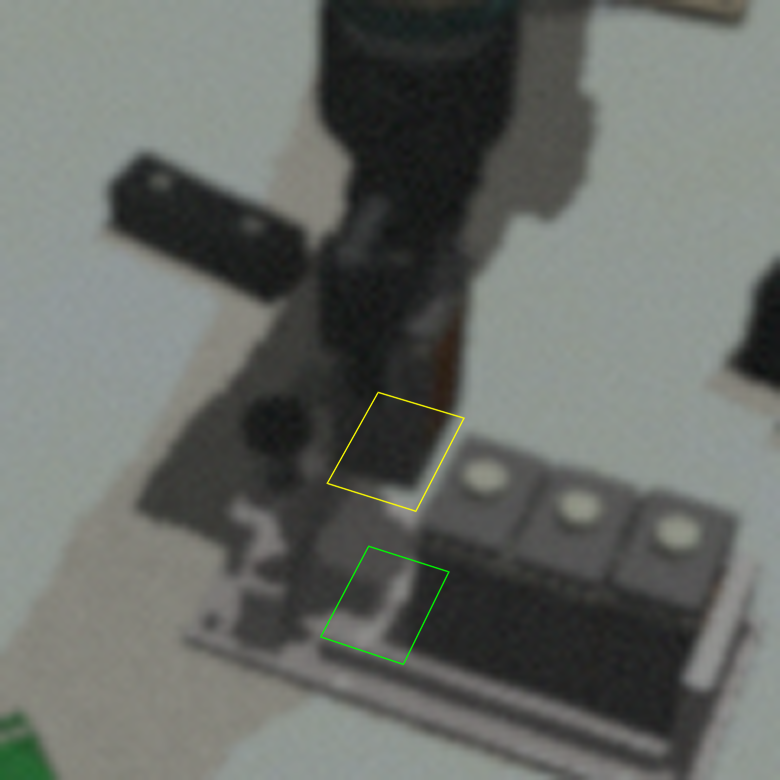

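View pics/t18z.png

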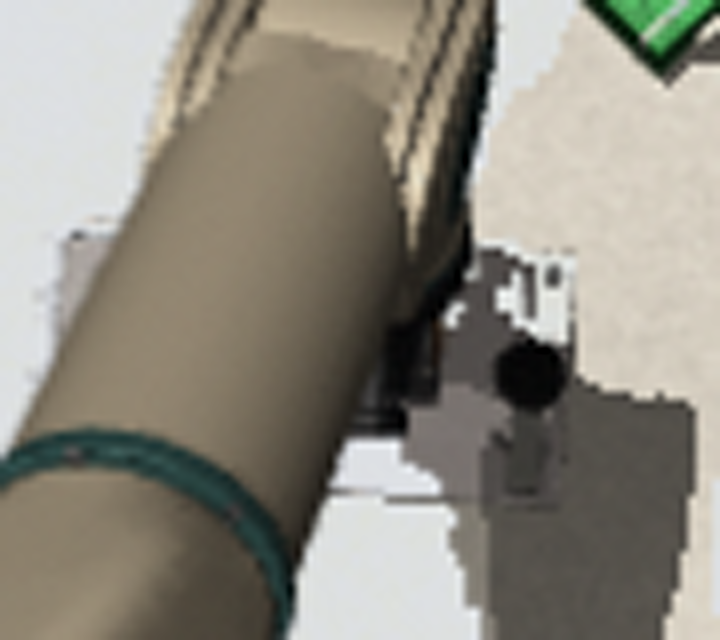

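Call:
{"method": "apply_moves", "body": {
  "targets": [
    [[0,1.5,5],0,50],
    [[30,0,0],0,50],
    [[25,0,0],0,50],
    [[0,0,0],0,50]
  ]
}}

```text
clock: 22.12
eef_pos: [617.3, 21.7, 102.7]
tool_rot: [0.888, 1.567, 0.807]
force: [-0.2, -0.4, -1.6]
width: 59.5
```

Run:
```python
from h import *
info()
C=(619,99.5,np.radians(-4));s,p,R=st()
D=snap('scene','s19'); overlay('scene',D[0],[(T(C,box(-30,30,-88,-48,8)),(0,255,0))],(220,340,140,260),6.5,'s19z')
q=T(C,[[0,-68,0]])[0]
plan([[q[0],q[1],p[2]]],50,jaw=-4)
```

```text
t 22.12 p [617.3  21.7 102.7] jaw -4.7 xdir [ 0.003  0.003 -1.   ] F [-0.2 -0.4 -1.6] w 59.5 q [-0.31  0.77  0.38  1.73 -0.41  0.71  0.2 ]
[[[1.2,9.9,-4.8],-0.7,50]]
```

View pics/s19z.png

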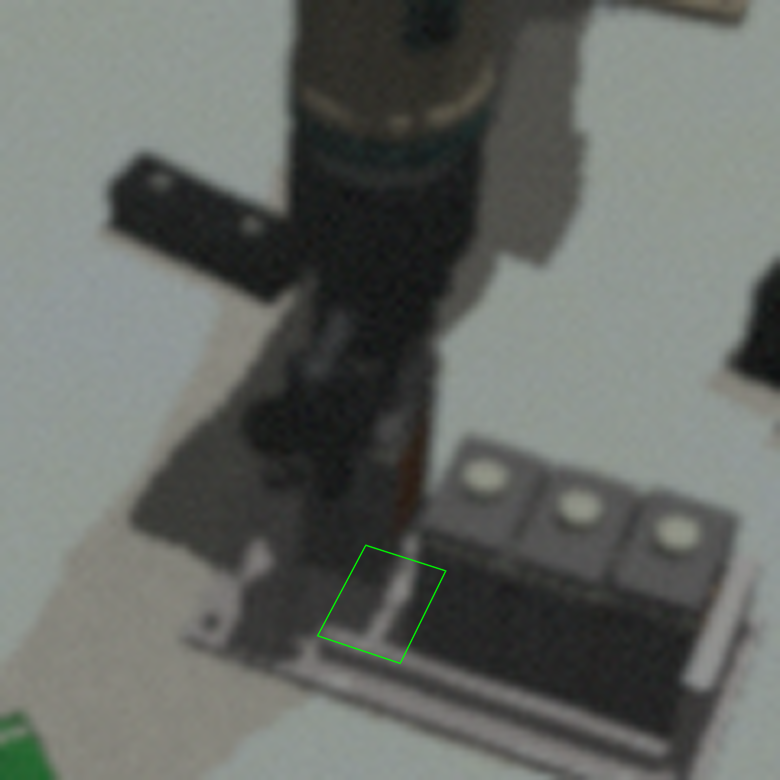

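Call:
{"method": "apply_moves", "body": {
  "targets": [
    [[0,8.5,-4],-0.7,50],
    [[0,0,0],0,50],
    [[12,1,0],0,50],
    [[10,1,0],0,50],
    [[0,0,0],0,50]
  ]
}}

```text
clock: 22.8
eef_pos: [617.1, 32.7, 83.4]
tool_rot: [0.361, 1.56, 0.293]
force: [0.3, -0.1, -1.7]
width: 59.4
```

Run:
```python
from h import *
info()
C=(619,99.5,np.radians(-4));s,p,R=st()
q=T(C,[[0,-68,0]])[0]
plan([[q[0],q[1],p[2]]],50,jaw=-4)
```

```text
t 22.8 p [617.1  32.7  83.4] jaw -3.9 xdir [ 0.01   0.003 -1.   ] F [ 0.3 -0.1 -1.7] w 59.4 q [-0.31  0.79  0.36  1.75 -0.42  0.67  0.21]
[[[-0.0,-1.2,-2.8],0.1,50]]
```

Call:
{"method": "apply_moves", "body": {
  "targets": [
    [[0,-0.5,-3],0,50],
    [[8,0,0],0,50],
    [[8,0,0],0,50],
    [[0,0,0],0,50]
  ]
}}

```text
clock: 23.3
eef_pos: [614.0, 32.1, 66.1]
tool_rot: [0.34, 1.561, 0.271]
force: [0.2, 0.3, -1.9]
width: 59.5
```

Run:
```python
from h import *
info()
C=(619,99.5,np.radians(-4));s,p,R=st()
q=T(C,[[0,-68,0]])[0]
plan([[q[0],q[1],p[2]]],50,jaw=-4)
D=snap('scene','s20'); overlay('scene',D[0],[(T(C,box(-30,30,-88,-48,8)),(0,255,0))],(220,340,140,260),6.5,'s20z')
```

```text
t 23.3 p [614.   32.1  66.1] jaw -4.0 xdir [ 0.01   0.003 -1.   ] F [ 0.2  0.3 -1.9] w 59.5 q [-0.3   0.82  0.34  1.76 -0.43  0.63  0.22]
[[[0.0,-0.4,0.3],0.0,50]]
```

View pics/s20z.png

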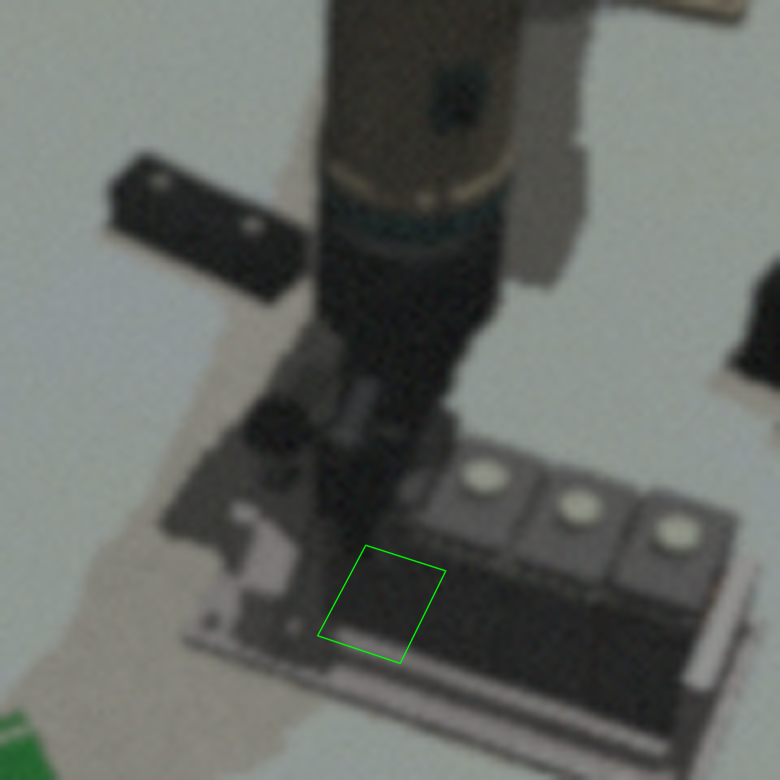

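Cassette hangs just above the bay at about (370,560). Lower gently.

Call:
{"method": "apply_moves", "body": {
  "targets": [
    [[6,0,0],0,50],
    [[3,0,0],0,50],
    [[2,0,0],0,50]
  ]
}}

```text
clock: 23.72
eef_pos: [614.7, 31.8, 57.3]
tool_rot: [0.377, 1.559, 0.308]
force: [-8.1, 0.2, 27.4]
width: 59.0
```

Run:
```python
from h import *
info()
```

```text
t 23.73 p [614.7  31.8  57.3] jaw -4.0 xdir [ 0.011  0.004 -1.   ] F [-8.1  0.2 27.4] w 59.0 q [-0.3   0.83  0.34  1.77 -0.44  0.61  0.23]
```

Call:
{"method": "apply_moves", "body": {
  "targets": [
    [[-1,0,0],0,62],
    [[0,0,0],0,70],
    [[0,0,0],0,80],
    [[0,0,0],0,85],
    [[-30,0,0],0,85],
    [[-50,0,0],0,85],
    [[-45,0,0],0,85]
  ]
}}

```text
clock: 24.6
eef_pos: [611.2, 31.5, 182.5]
tool_rot: [0.713, 1.566, 0.643]
force: [0.7, 1.0, -0.9]
width: 85.2
```

Run:
```python
from h import *
info()
C=(619,99.5,np.radians(-4))
D=snap('scene','s21'); overlay('scene',D[0],[],(220,380,150,280),5,'s21z')
X=cloud('scene',D[1]).reshape(-1,3)
m=(X[:,2]>107)&(X[:,2]<117);P=X[m];c,s=np.cos(C[2]),np.sin(C[2]);L=(P[:,:2]-C[:2])@np.array([[c,-s],[s,c]])
k=(np.abs(L[:,0])<25)&(L[:,1]>-85)&(L[:,1]<80);L=L[k];r=cv2.kmeans(L.astype(np.float32),4,None,(3,50,.1),8,cv2.KMEANS_PP_CENTERS);print(len(L),r[2].round(1))
W=(407,230,np.radians(75.5))
for cam,im,w in(('scene',D[0],W),('top',np.load('pics/t0.npz')['im'],(403,231.5,np.radians(75.5)))):
    overlay(cam,im,wedge(w),(325,385,170,220) if cam=='scene' else (140,195,225,257),12,'w_'+cam)
```

```text
t 24.6 p [611.2  31.5 182.5] jaw -4.0 xdir [ 0.004  0.003 -1.   ] F [ 0.7  1.  -0.9] w 85.2 q [-0.36  0.66  0.44  1.69 -0.35  0.86  0.16]
145 [[  3.2 -25.4]
 [  2.2  16.5]
 [  1.5 -65.2]
 [  2.2  56.8]]
```

View pics/s21z.png

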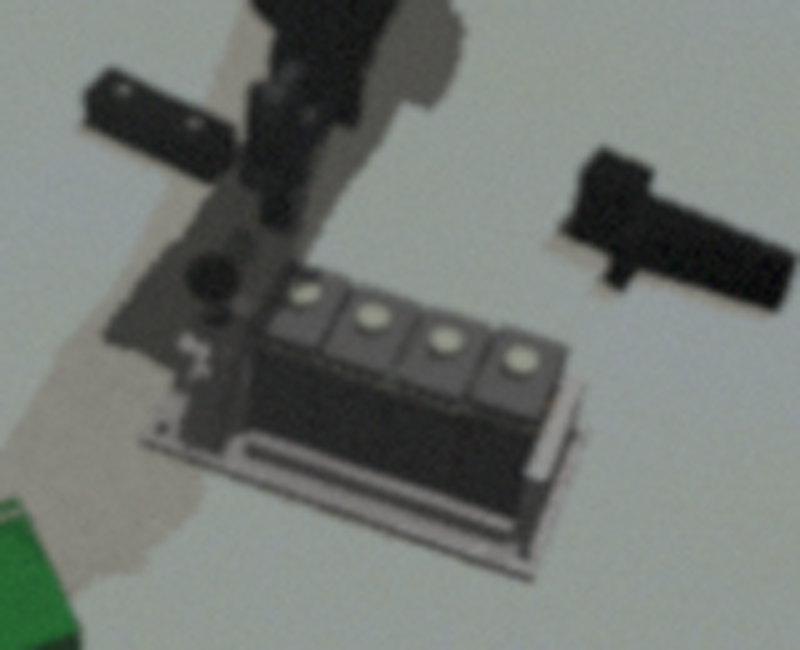

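View pics/w_scene.png

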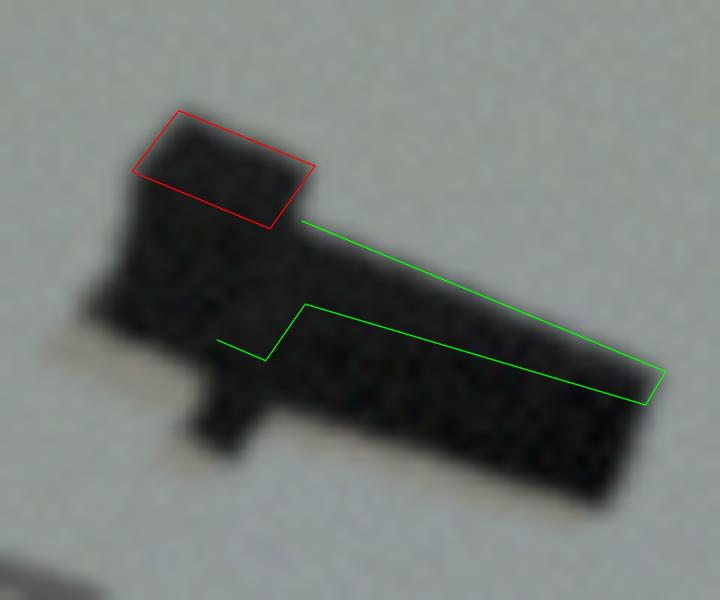

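View pics/w_top.png

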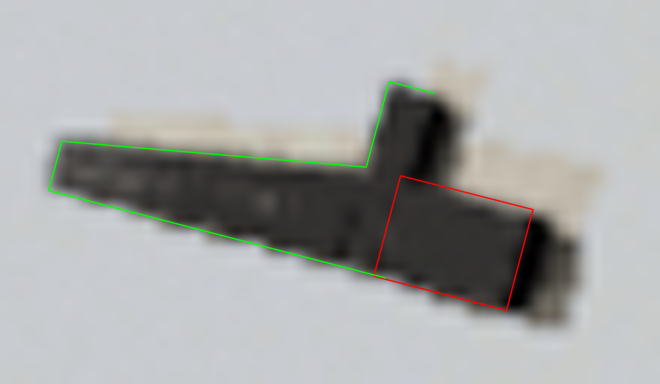

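Run:
```python
from h import *
plan([[392,171.4,150]],70,dyaw=-10.5,step=50)
```

```text
[[[6.8,23.4,-43.7],10.5,70],[[6.8,15.0,-47.2],0.0,70],[[6.8,15.0,-47.2],0.0,70],[[6.8,15.0,-47.2],0.0,70],[[6.7,15.0,-47.2],0.0,70],[[2.2,4.9,-15.1],0.0,70]]
```

Call:
{"method": "apply_moves", "body": {
  "targets": [
    [[2,23,-44],10.5,70],
    [[6,15,-47],0,70],
    [[7,15,-47],0,70],
    [[7,15,-47],0,70],
    [[7,15,-40],0,70],
    [[0,0,0],0,70]
  ]
}}

```text
clock: 25.4
eef_pos: [409.4, 164.4, 156.6]
tool_rot: [0.429, 1.551, 0.17]
force: [0.6, 0.3, 0.2]
width: 70.0
```

Run:
```python
from h import *
info()
plan([[392,171.4,90],[392,171.4,26]],70,jaw=-14.5,step=40)
```

```text
t 25.4 p [409.4 164.4 156.6] jaw -14.9 xdir [ 0.02   0.003 -1.   ] F [0.6 0.3 0.2] w 70.0 q [-0.79  0.5   0.49  2.18 -0.45  0.54 -0.23]
[[[38.3,1.0,-11.5],-0.4,70],[[28.0,0.8,-8.4],0.0,70],[[40.0,-0.3,-0.7],0.0,70],[[24.0,-0.3,-0.4],0.0,70]]
```

Call:
{"method": "apply_moves", "body": {
  "targets": [
    [[35,1,-11],0,70],
    [[28,1,-8],0,70],
    [[0,0,0],0,70]
  ]
}}

```text
clock: 25.78
eef_pos: [396.7, 171.7, 92.7]
tool_rot: [0.421, 1.544, 0.161]
force: [0.2, 0.5, 0.4]
width: 70.1
```

Run:
```python
from h import *
info()
plan([[392,171.4,26]],70,jaw=-14.5,step=30)
im,d=snap('scene','s22');overlay('scene',im,[],(310,400,150,230),8,'s22z')
```

```text
t 25.77 p [396.7 171.7  92.7] jaw -14.9 xdir [ 0.027  0.004 -1.   ] F [0.2 0.5 0.4] w 70.1 q [-0.71  0.6   0.33  2.26 -0.58  0.33 -0.15]
[[[29.9,-1.0,-2.7],-0.4,70],[[29.9,-1.0,-2.7],0.0,70],[[6.8,-0.2,-0.7],0.0,70]]
```

View pics/s22z.png

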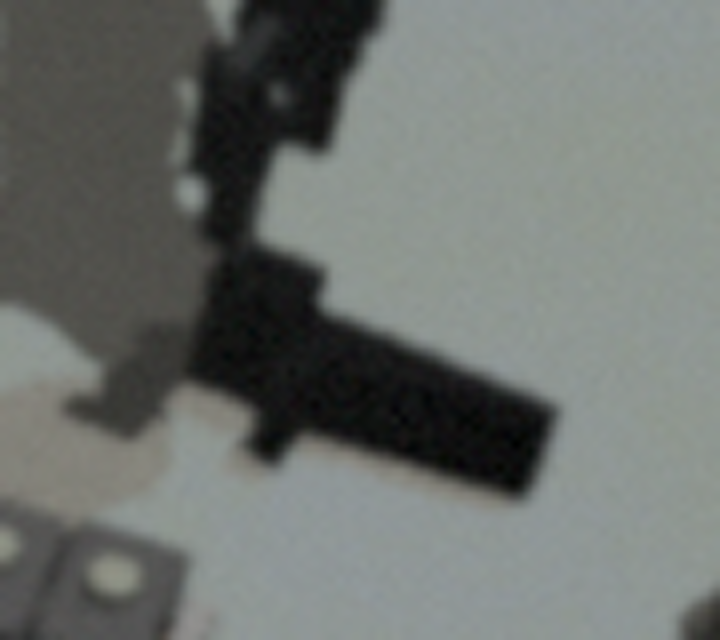

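Call:
{"method": "apply_moves", "body": {
  "targets": [
    [[20,-1,-2.5],0,70],
    [[15,0,-1],0,70],
    [[0,0,0],0,70]
  ]
}}

```text
clock: 26.2
eef_pos: [401.1, 171.5, 61.0]
tool_rot: [0.446, 1.532, 0.183]
force: [-0.3, 0.0, 0.2]
width: 69.9
```

Run:
```python
from h import *
info()
plan([[393,173,32]],70,jaw=-14.5,step=30)
```

```text
t 26.2 p [401.1 171.5  61. ] jaw -15.1 xdir [ 0.038  0.007 -0.999] F [-0.3  0.   0.2] w 69.9 q [-0.66  0.66  0.26  2.27 -0.7   0.23 -0.04]
[[[28.5,-1.1,-9.2],-0.6,70]]
```

Call:
{"method": "apply_moves", "body": {
  "targets": [
    [[-40,0,0],0,70],
    [[-10,30,0],0,70]
  ]
}}

```text
clock: 26.45
eef_pos: [408.9, 197.5, 114.5]
tool_rot: [0.421, 1.531, 0.151]
force: [1.0, 0.2, -0.8]
width: 69.9
```

Run:
```python
from h import *
info()
D=np.load('pics/t0.npz');X=cloud('top',D['d']);print('jar',X[220,115],'spatula',X[158,125],X[148,155])
plan([[415,284,90]],70,jaw=-10,step=45)
```

```text
t 26.45 p [408.9 197.5 114.5] jaw -15.5 xdir [ 0.04   0.006 -0.999] F [ 1.   0.2 -0.8] w 69.9 q [-0.84  0.59  0.47  2.2  -0.61  0.43 -0.16]
jar [475.88328583 398.71752187  80.88988749] spatula [716.51249017 393.55893243   2.72544474] [749.28601576 276.81618264  18.40768289]
[[[12.6,42.2,-9.1],-5.5,70],[[12.6,42.9,-4.9],0.0,70]]
```

Call:
{"method": "apply_moves", "body": {
  "targets": [
    [[10,42,-7],-5.5,70],
    [[12,40,-5],0,70],
    [[0,0,0],0,60]
  ]
}}

```text
clock: 26.82
eef_pos: [422.1, 285.8, 99.3]
tool_rot: [0.392, 1.517, 0.222]
force: [-0.2, -0.9, -1.0]
width: 59.9
```

Run:
```python
from h import *
info()
plan([[415,284,60],[415,284,10]],60,jaw=-10,step=30)
```

```text
t 26.82 p [422.1 285.8  99.3] jaw -9.8 xdir [ 0.052  0.012 -0.999] F [-0.2 -0.9 -1. ] w 59.9 q [-0.97  0.67  0.46  2.08 -0.6   0.47 -0.24]
[[[29.2,-2.8,-6.5],0.2,60],[[9.7,-1.0,-2.2],0.0,60],[[30.0,-0.6,-1.5],0.0,60],[[19.9,-0.4,-0.9],0.0,60]]
```

Call:
{"method": "apply_moves", "body": {
  "targets": [
    [[29,-3,-5],0,60],
    [[25,-1,-4],0,60],
    [[20,0,-3],0,60],
    [[0,0,0],0,60]
  ]
}}

```text
clock: 27.32
eef_pos: [418.9, 282.9, 28.7]
tool_rot: [0.387, 1.507, 0.214]
force: [0.3, 0.2, 0.4]
width: 59.8
```

Run:
```python
from h import *
info()
im,d=snap('scene','s23');overlay('scene',im,[],(320,410,150,230),8,'s23z')
```

```text
t 27.32 p [418.9 282.9  28.7] jaw -10.0 xdir [ 0.062  0.014 -0.998] F [0.3 0.2 0.4] w 59.8 q [-0.86  0.77  0.29  2.12 -0.72  0.27 -0.13]
```

View pics/s23z.png

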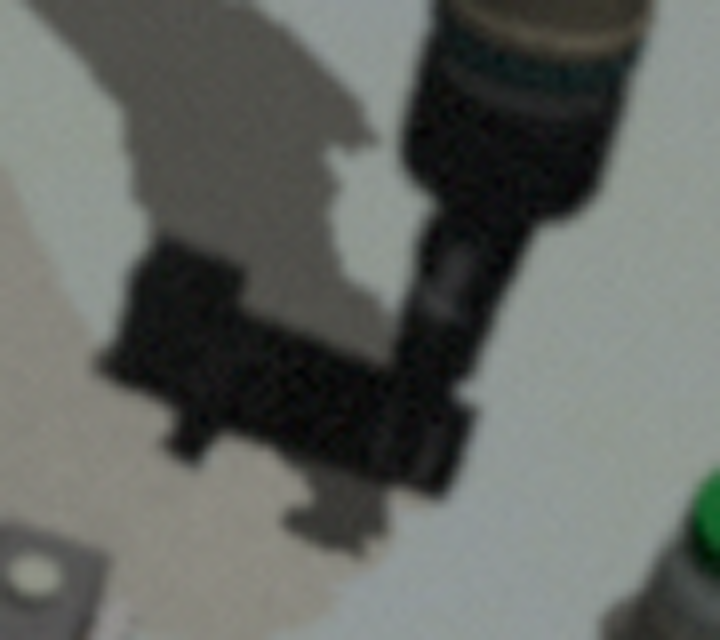

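Call:
{"method": "apply_moves", "body": {
  "targets": [
    [[6,0,-3],0,60],
    [[0,0,0],0,30],
    [[0,0,0],0,5],
    [[0,0,0],0,5],
    [[0,0,0],0,5]
  ]
}}

```text
clock: 28.0
eef_pos: [418.5, 284.1, 26.2]
tool_rot: [0.413, 1.501, 0.239]
force: [-0.7, 0.7, -0.8]
width: 17.1
```

Run:
```python
from h import *
info()
```

```text
t 28.0 p [418.5 284.1  26.2] jaw -10.0 xdir [ 0.068  0.017 -0.998] F [-0.7  0.7 -0.8] w 17.1 q [-0.87  0.78  0.29  2.13 -0.75  0.26 -0.11]
```

Call:
{"method": "apply_moves", "body": {
  "targets": [
    [[-2,4,22],0,5],
    [[0,6,32],0,5],
    [[0,6,32],0,5],
    [[0,2,12],0,5],
    [[0,0,0],0,5]
  ]
}}

```text
clock: 28.62
eef_pos: [516.7, 284.9, 33.0]
tool_rot: [0.405, 1.507, 0.233]
force: [-0.6, 0.2, -2.7]
width: 17.4
```

Run:
```python
from h import *
info()
im,d=snap('scene','s24');overlay('scene',im,[],(310,410,160,250),7.5,'s24z')
```

```text
t 28.62 p [516.7 284.9  33. ] jaw -9.9 xdir [ 0.062  0.015 -0.998] F [-0.6  0.2 -2.7] w 17.4 q [-0.82  0.84  0.41  1.9  -0.66  0.47 -0.12]
```

View pics/s24z.png

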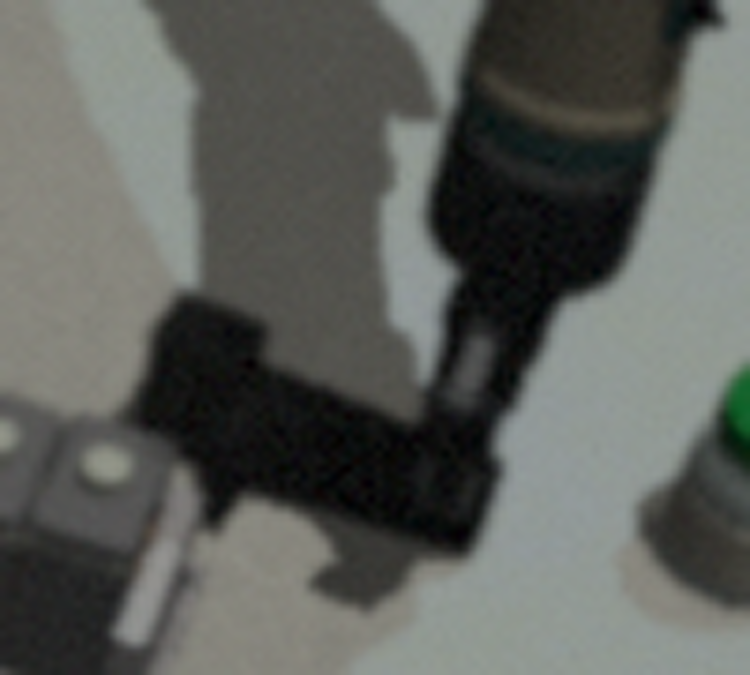

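Call:
{"method": "apply_moves", "body": {
  "targets": [
    [[5,0,0],0,5],
    [[2,0,0],0,5],
    [[0,0,0],0,30],
    [[0,0,0],0,60],
    [[-40,0,0],0,70],
    [[-50,-10,0],0,85],
    [[0,-50,0],0,85]
  ]
}}

```text
clock: 29.55
eef_pos: [497.2, 228.5, 115.9]
tool_rot: [0.446, 1.511, 0.285]
force: [1.1, -2.2, -0.2]
width: 84.5
```

Run:
```python
from h import *
info()
im,d=snap('scene','s25')
W=(504,229.5,np.radians(75.5))
overlay('scene',im,wedge(W),(310,410,160,250),7.5,'s25z')
X=cloud('scene',d).reshape(-1,3);P=X[(np.hypot(X[:,0]-490,X[:,1]-175)<45)&(X[:,2]>58)&(X[:,2]<66)];print(cv2.minAreaRect(P[:,:2].astype(np.float32)),P.mean(0))
```

```text
t 29.55 p [497.2 228.5 115.9] jaw -9.3 xdir [ 0.058  0.017 -0.998] F [ 1.1 -2.2 -0.2] w 84.5 q [-0.81  0.68  0.5   1.98 -0.58  0.56 -0.09]
((495.8256530761719, 178.016357421875), (41.2573356628418, 33.371952056884766), 77.04197692871094) [497.06217681 178.68160714  62.78434505]
```

View pics/s25z.png

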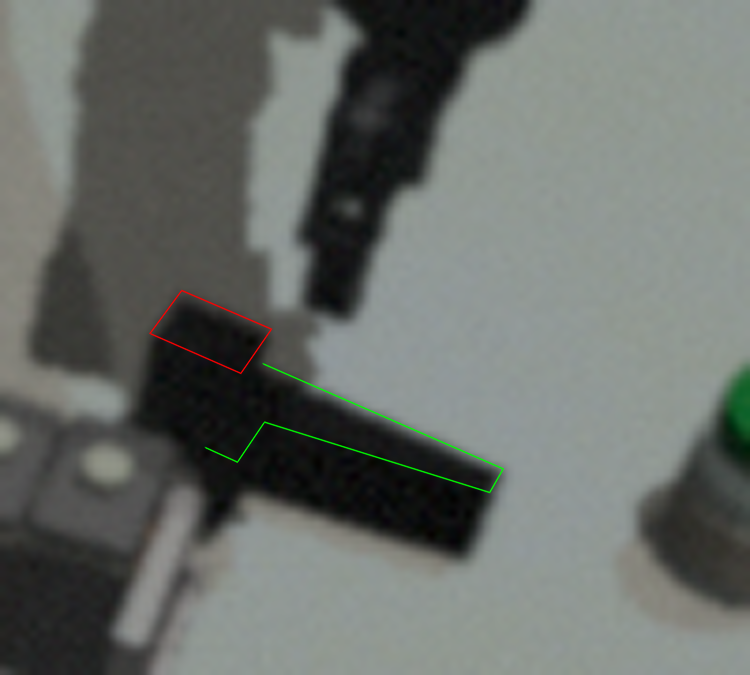

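Run:
```python
from h import *
plan([[560,193,100],[562,193,58]],0,jaw=-4,step=45)
```

```text
[[[11.2,-8.1,42.8],-5.9,0],[[6.7,-7.5,24.9],0.0,0],[[42.0,-0.3,-0.1],0.0,0]]
```

Call:
{"method": "apply_moves", "body": {
  "targets": [
    [[8,-8,42],-5.5,0],
    [[6,-8,25],0,0],
    [[38,0,0],0,0],
    [[0,0,6],0,0],
    [[0,0,10],0,0],
    [[1,0,10],0,0],
    [[1,0,10],0,0]
  ]
}}

```text
clock: 30.48
eef_pos: [581.6, 189.9, 65.2]
tool_rot: [0.766, 1.552, 0.693]
force: [-23.6, 0.9, 15.9]
width: 0.1
```

Run:
```python
from h import *
info()
```

```text
t 30.48 p [581.6 189.9  65.2] jaw -4.2 xdir [ 0.015  0.012 -1.   ] F [-23.6   0.9  15.9] w 0.1 q [-0.62  0.83  0.43  1.78 -0.55  0.64  0.07]
```

Call:
{"method": "apply_moves", "body": {
  "targets": [
    [[0,0,8],0,0],
    [[-5,0,-12],0,0],
    [[-60,0,0],0,85],
    [[-50,0,0],0,85]
  ]
}}

```text
clock: 30.98
eef_pos: [567.7, 190.2, 182.3]
tool_rot: [2.154, 1.557, 2.085]
force: [1.1, 0.5, 0.5]
width: 35.9
```

Run:
```python
from h import *
info()
plan([[614.5,32.5,172]],85,jaw=-4,step=50)
```

```text
t 30.98 p [567.7 190.2 182.3] jaw -4.0 xdir [-0.007  0.012 -1.   ] F [1.1 0.5 0.5] w 35.9 q [-0.69  0.67  0.54  1.73 -0.45  0.87 -0.02]
[[[2.5,-46.8,17.5],0.0,85],[[2.5,-46.8,17.5],0.0,85],[[2.4,-46.7,17.6],0.0,85],[[0.7,-13.9,5.2],0.0,85]]
```

Call:
{"method": "apply_moves", "body": {
  "targets": [
    [[2.5,-47,17.5],0,85],
    [[2.5,-47,17.5],0,85],
    [[2.5,-45,16],0,85],
    [[0,0,0],0,85]
  ]
}}

```text
clock: 31.48
eef_pos: [617.1, 47.3, 183.8]
tool_rot: [0.821, 1.549, 0.757]
force: [0.4, 1.0, -0.2]
width: 85.0
```

Run:
```python
from h import *
info()
plan([[614.5,32.5,120],[614.5,32.5,58]],85,jaw=-4,step=35)
```

```text
t 31.48 p [617.1  47.3 183.8] jaw -3.7 xdir [ 0.016  0.015 -1.   ] F [ 0.4  1.  -0.2] w 85.0 q [-0.42  0.68  0.52  1.68 -0.44  0.87  0.21]
[[[33.9,-8.5,-1.4],0.3,85],[[29.6,-7.4,-1.2],0.0,85],[[35.0,-0.6,-0.5],0.0,85],[[27.0,-0.4,-0.4],0.0,85]]
```

Call:
{"method": "apply_moves", "body": {
  "targets": [
    [[30,-7,-1],0,85],
    [[30,-4,-1],0,85],
    [[25,0,-1],0,85],
    [[25,0,0],0,85],
    [[0,0,0],0,85]
  ]
}}

```text
clock: 32.1
eef_pos: [620.0, 42.5, 77.0]
tool_rot: [0.618, 1.537, 0.558]
force: [-0.4, -0.0, 0.2]
width: 84.7
```

Run:
```python
from h import *
info()
```

```text
t 32.1 p [620.   42.5  77. ] jaw -3.4 xdir [ 0.028  0.018 -0.999] F [-0.4 -0.   0.2] w 84.7 q [-0.36  0.81  0.42  1.76 -0.54  0.65  0.31]
```

Call:
{"method": "apply_moves", "body": {
  "targets": [
    [[0,-9,-5],0,85],
    [[14,0,0],0,85],
    [[0,0,0],0,70],
    [[0,0,0],0,50],
    [[0,0,0],0,50]
  ]
}}

```text
clock: 32.72
eef_pos: [617.0, 34.0, 66.6]
tool_rot: [0.547, 1.532, 0.488]
force: [-0.6, 0.7, -2.1]
width: 59.5
```

Run:
```python
from h import *
info()
im,d=snap('scene','s26');overlay('scene',im,[],(220,340,150,260),6.5,'s26z')
```

```text
t 32.73 p [617.   34.   66.6] jaw -3.4 xdir [ 0.035  0.018 -0.999] F [-0.6  0.7 -2.1] w 59.5 q [-0.33  0.82  0.4   1.78 -0.55  0.62  0.34]
```

View pics/s26z.png

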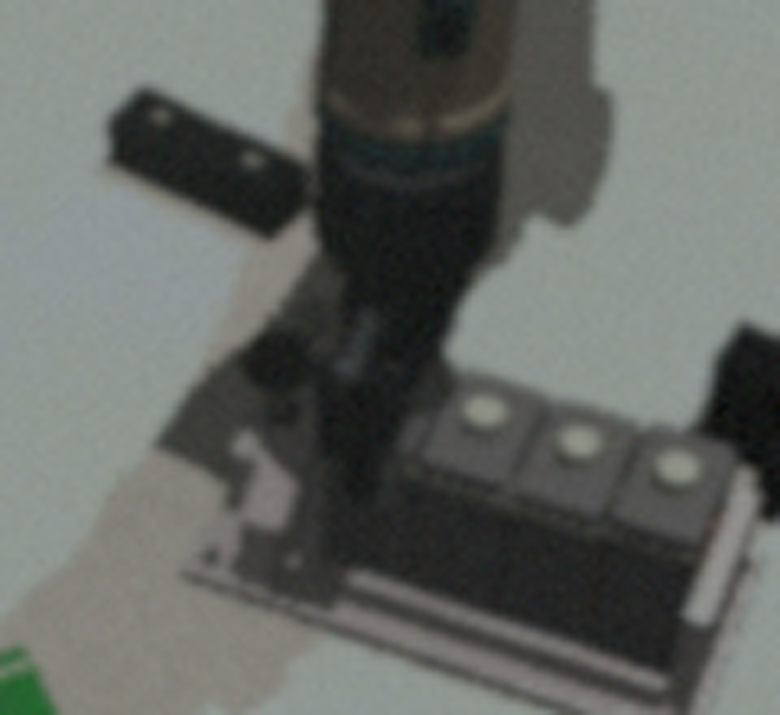

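Call:
{"method": "apply_moves", "body": {
  "targets": [
    [[0,3,-2],0,50],
    [[0,4,0],0,50],
    [[0,4,0],0,50]
  ]
}}

```text
clock: 33.15
eef_pos: [615.4, 40.1, 66.6]
tool_rot: [0.375, 1.534, 0.312]
force: [-1.4, -11.5, -0.2]
width: 59.0
```

Run:
```python
from h import *
info()
```

```text
t 33.15 p [615.4  40.1  66.6] jaw -3.6 xdir [ 0.035  0.011 -0.999] F [ -1.4 -11.5  -0.2] w 59.0 q [-0.35  0.82  0.41  1.79 -0.55  0.61  0.32]
```

Call:
{"method": "apply_moves", "body": {
  "targets": [
    [[0,2,0],0,50],
    [[0,-1,0],0,66],
    [[0,-1,0],0,80],
    [[0,0,0],0,85],
    [[-40,0,0],0,85],
    [[-50,0,0],0,85],
    [[-30,0,0],0,70]
  ]
}}

```text
clock: 34.02
eef_pos: [609.7, 41.0, 187.1]
tool_rot: [0.467, 1.539, 0.406]
force: [0.9, -0.8, -0.3]
width: 70.4
```

Run:
```python
from h import *
info()
plan([[490,171,150]],70,dyaw=-10.8,step=50)
C=(619,99.5,np.radians(-4))
D=snap('scene','s27'); overlay('scene',D[0],[],(220,380,150,280),5,'s27z')
X=cloud('scene',D[1]).reshape(-1,3)
m=(X[:,2]>107)&(X[:,2]<117);P=X[m];c,s=np.cos(C[2]),np.sin(C[2]);L=(P[:,:2]-C[:2])@np.array([[c,-s],[s,c]])
k=(np.abs(L[:,0])<25)&(L[:,1]>-85)&(L[:,1]<80);L=L[k];r=cv2.kmeans(L.astype(np.float32),4,None,(3,50,.1),8,cv2.KMEANS_PP_CENTERS);print(len(L),r[2].round(1))
```

```text
t 34.02 p [609.7  41.  187.1] jaw -3.5 xdir [ 0.03   0.013 -0.999] F [ 0.9 -0.8 -0.3] w 70.4 q [-0.43  0.66  0.53  1.72 -0.44  0.85  0.23]
[[[9.8,33.8,-35.6],10.5,70],[[9.7,26.7,-41.1],0.3,70],[[9.8,26.5,-41.3],0.0,70],[[5.9,16.2,-25.2],0.0,70]]
150 [[  5.1  20.1]
 [ -0.3 -60. ]
 [  2.9 -21.5]
 [  1.3  55.2]]
```

View pics/s27z.png

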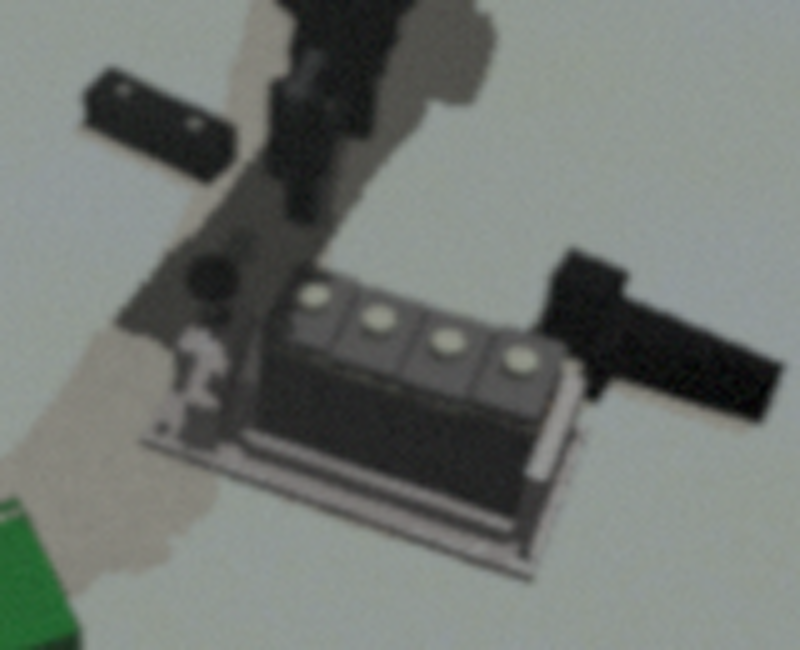

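Call:
{"method": "apply_moves", "body": {
  "targets": [
    [[6,34,-36],10.5,70],
    [[9,27,-41],0.5,70],
    [[10,27,-41],0,70],
    [[5,14,-20],0,70],
    [[0,0,0],0,70]
  ]
}}

```text
clock: 34.7
eef_pos: [495.9, 174.1, 159.0]
tool_rot: [0.648, 1.527, 0.39]
force: [0.9, -0.7, 0.8]
width: 69.9
```

Run:
```python
from h import *
info()
plan([[490,171,90],[490,171,26]],70,jaw=-14.5,step=35)
```

```text
t 34.7 p [495.9 174.1 159. ] jaw -14.8 xdir [ 0.041  0.017 -0.999] F [ 0.9 -0.7  0.8] w 69.9 q [-0.77  0.6   0.57  1.99 -0.54  0.66 -0.11]
[[[34.7,-3.2,-3.7],-0.3,70],[[33.9,-3.1,-3.7],0.0,70],[[35.0,-0.9,-1.2],0.0,70],[[29.0,-0.8,-1.0],0.0,70]]
```

Call:
{"method": "apply_moves", "body": {
  "targets": [
    [[40,-3,-4],0,70],
    [[30,-3,-3],0,70],
    [[20,0,-3],0,70],
    [[15,0,-2],0,70],
    [[0,0,0],0,70]
  ]
}}

```text
clock: 35.33
eef_pos: [495.3, 169.2, 52.5]
tool_rot: [0.573, 1.517, 0.311]
force: [0.5, -0.9, -0.8]
width: 70.2
```

Run:
```python
from h import *
info()
plan([[490,171,26]],70,jaw=-14.5,step=35)
im,d=snap('scene','s28');overlay('scene',im,[],(300,400,160,250),7.5,'s28z')
```

```text
t 35.33 p [495.3 169.2  52.5] jaw -15.1 xdir [ 0.051  0.016 -0.999] F [ 0.5 -0.9 -0.8] w 70.2 q [-0.63  0.75  0.37  2.07 -0.71  0.39  0.04]
[[[26.3,-0.4,-6.8],-0.6,70]]
```

View pics/s28z.png

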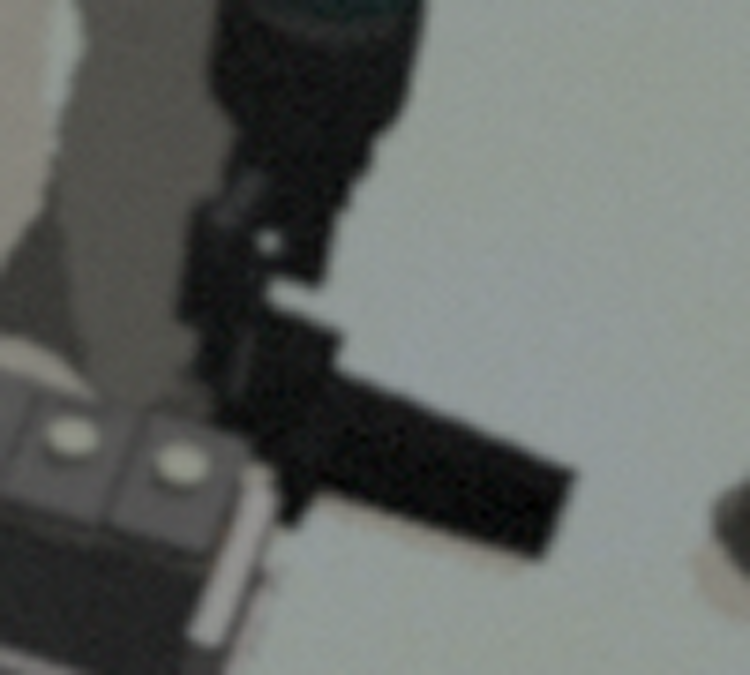

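Call:
{"method": "apply_moves", "body": {
  "targets": [
    [[15,0,-7],0.5,70],
    [[10,0,-3],0,70],
    [[0,0,0],0,45],
    [[0,0,0],0,15],
    [[0,0,0],0,15],
    [[0,0,0],0,15]
  ]
}}

```text
clock: 36.12
eef_pos: [492.3, 171.4, 30.9]
tool_rot: [0.562, 1.507, 0.289]
force: [0.2, 0.2, -3.5]
width: 29.1
```

Run:
```python
from h import *
info()
im,d=snap('scene','s29');overlay('scene',im,[],(300,400,160,250),7.5,'s29z')
```

```text
t 36.12 p [492.3 171.4  30.9] jaw -15.7 xdir [ 0.061  0.018 -0.998] F [ 0.2  0.2 -3.5] w 29.1 q [-0.6   0.78  0.31  2.09 -0.75  0.32  0.07]
```

View pics/s29z.png

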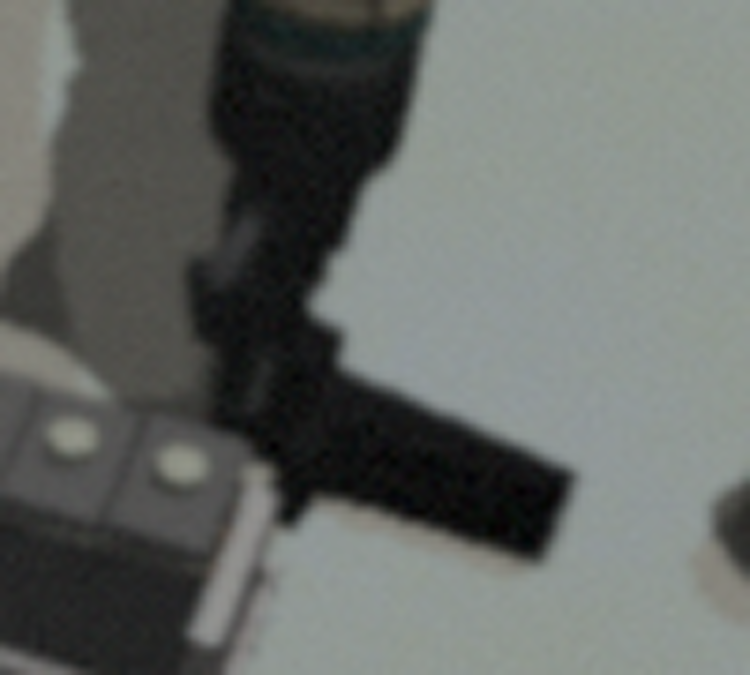

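Call:
{"method": "apply_moves", "body": {
  "targets": [
    [[-30,0,0],0,15],
    [[-50,0,0],0,15],
    [[-50,0,0],0,15],
    [[-15,0,0],0,15]
  ]
}}

```text
clock: 36.67
eef_pos: [482.0, 168.0, 177.3]
tool_rot: [0.541, 1.513, 0.267]
force: [0.7, 1.8, -2.0]
width: 29.2
```

Run:
```python
from h import *
info()
s,p,R=st()
plan([[475,10,p[2]+6]],15,dyaw=-78,step=22)
im,d=snap('scene','s30');overlay('scene',im,[],(290,400,120,240),6.5,'s30z')
```

```text
t 36.67 p [482.  168.  177.3] jaw -15.7 xdir [ 0.056  0.015 -0.998] F [ 0.7  1.8 -2. ] w 29.2 q [-0.82  0.56  0.63  2.02 -0.53  0.66 -0.12]
[[[-1.2,-21.4,5.1],10.5,15],[[-1.2,-20.1,8.9],10.5,15],[[-1.2,-18.2,12.4],10.5,15],[[-1.2,-15.6,15.5],10.5,15],[[-1.3,-12.5,18.0],10.5,15],[[-1.2,-9.0,20.0],10.5,15],[[-1.3,-5.2,21.3],10.5,15],[[-0.2,-0.3,4.3],4.5,15]]
```

View pics/s30z.png

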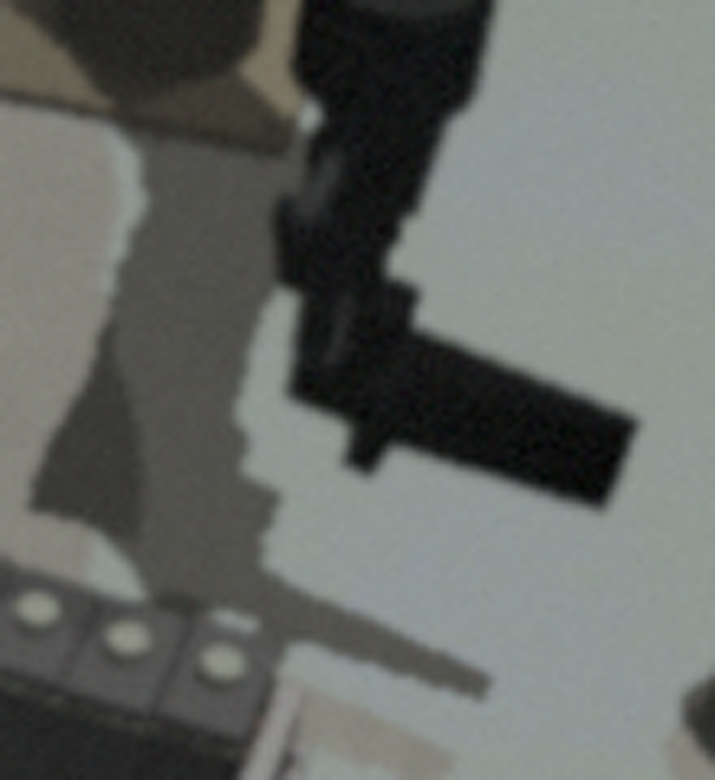

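Call:
{"method": "apply_moves", "body": {
  "targets": [
    [[-1,-21,5],10.5,15],
    [[-1,-20,9],10.5,15],
    [[-1,-18,12],10.5,15],
    [[-1,-15.5,15.5],10.5,15],
    [[-1,-12.5,18],10.5,15],
    [[-1,-9,20],10.5,15],
    [[-1,-5,21],10.5,15],
    [[0,0,0],4.5,15],
    [[0,0,0],0,15]
  ]
}}

```text
clock: 37.85
eef_pos: [464.9, 12.8, 169.0]
tool_rot: [1.969, 1.535, 0.301]
force: [0.2, -0.1, -1.4]
width: 29.5
```

Run:
```python
from h import *
info()
C=(619,99.5,np.radians(-4));s,p,R=st()
q=T(C,[[-119.4,-98.2,0]])[0]; print(q)
plan([[q[0],q[1],p[2]]],15,jaw=-94,step=22)
im,d=snap('scene','s31');a=np.radians(jawyaw(R)+90)
Wp=(p[0]+59.4*np.cos(a),p[1]+59.4*np.sin(a),a)
ov=[(P+np.array([0,0,p[2]-31]),c) for P,c in wedge(Wp)]
overlay('scene',im,ov,(210,350,120,250),5.7,'s31z')
```

```text
t 37.85 p [464.9  12.8 169. ] jaw -95.6 xdir [ 0.034  0.011 -0.999] F [ 0.2 -0.1 -1.4] w 29.5 q [-0.71  0.65  0.98  2.13 -0.84  0.77 -0.85]
[493.04076668   9.86813323   0.        ]
[[[0.7,22.0,0.1],-1.6,15],[[0.2,6.3,0.2],0.0,15]]
```

View pics/s31z.png

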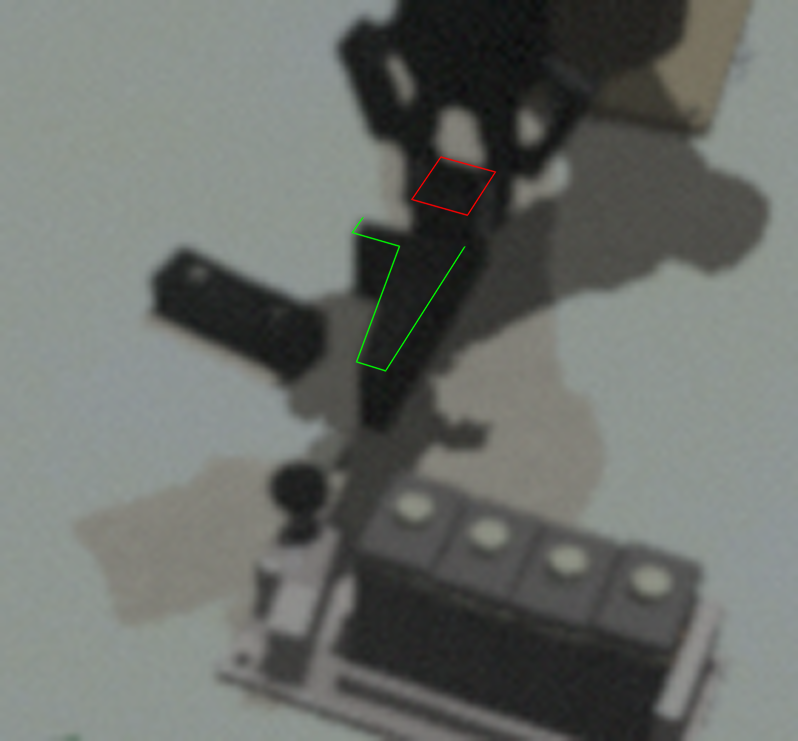

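Call:
{"method": "apply_moves", "body": {
  "targets": [
    [[0,20,0],-1.6,15],
    [[0,6,0.5],0,15],
    [[0,0,0],0,15]
  ]
}}

```text
clock: 38.28
eef_pos: [489.5, 11.0, 168.0]
tool_rot: [1.995, 1.539, 0.36]
force: [0.1, 0.1, -2.5]
width: 29.2
```

```bash
cat >> h.py <<'E'
def wchk(s_=38,yw=-98.2,fn=None):
    info(); C=(619,99.5,np.radians(-4));s,p,R=st(); c,sn=np.cos(C[2]),np.sin(C[2]); d=p[:2]-np.array(C[:2])
    xc=c*d[0]+sn*d[1]; yc=-sn*d[0]+c*d[1]; a=np.radians(jawyaw(R)+90)
    wx=xc+59.4*np.cos(a-C[2]); wy=yc+59.4*np.sin(a-C[2])
    print('wedge carrier x %.1f y %.1f yawerr %.2f deg  s=%.1f contact y(post) %.1f cas %.1f  under z %.1f'%(wx,wy,np.degrees(a-C[2]),-22-wx,-95-(-22-wx)/6,-95,p[2]-31))
    if fn:
        im,dd=snap('scene',fn); Wp=(p[0]+59.4*np.cos(a),p[1]+59.4*np.sin(a),a)
        overlay('scene',im,[(P+np.array([0,0,p[2]-31]),cc) for P,cc in wedge(Wp)],(210,350,120,250),5.7,fn+'z')
    q=T(C,[[-22-s_-59.4,yw,0]])[0]; plan([[q[0],q[1],p[2]]],15,jaw=-94,step=40)
E
python3 -c "
from h import *
wchk(fn='s32')"
```

```text
t 38.27 p [489.5  11.  168. ] jaw -93.6 xdir [ 0.03   0.011 -0.999] F [ 0.1  0.1 -2.5] w 29.2 q [-0.68  0.68  0.97  2.07 -0.83  0.8  -0.85]
wedge carrier x -63.6 y -96.9 yawerr 0.35 deg  s=41.6 contact y(post) -101.9 cas -95.0  under z 137.0
[[[0.1,3.8,1.0],0.3,15]]
```

View pics/s32z.png

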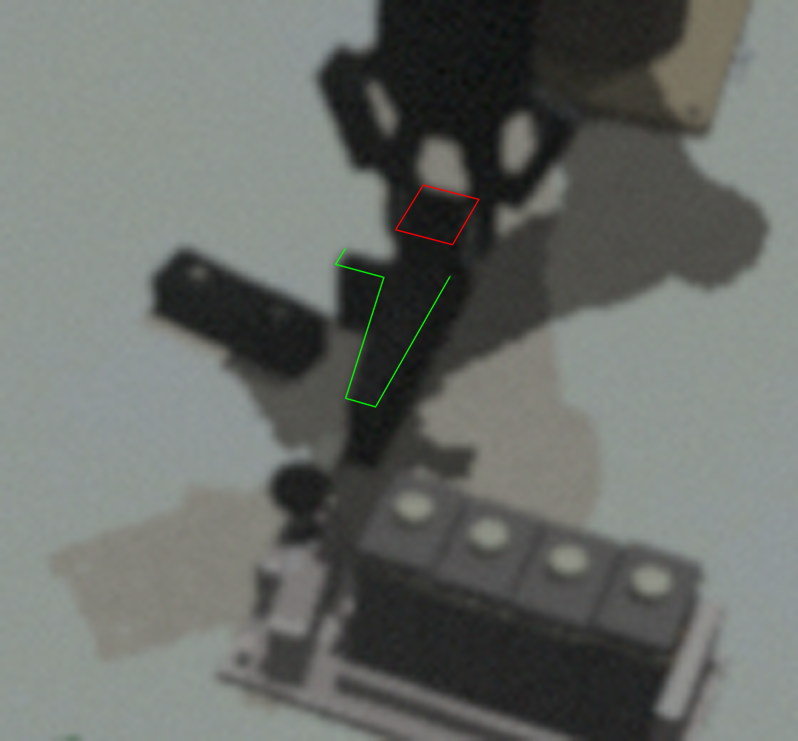

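Call:
{"method": "apply_moves", "body": {
  "targets": [
    [[12,1,1.5],0.3,15],
    [[10,1,0],0,15],
    [[0,0,0],0,15]
  ]
}}

```text
clock: 38.7
eef_pos: [490.3, 10.2, 144.0]
tool_rot: [2.057, 1.541, 0.417]
force: [0.5, 0.5, -2.4]
width: 29.2
```

```bash
python3 -c "
from h import *
wchk(s_=40,yw=-98.5)"
```

```text
t 38.7 p [490.3  10.2 144. ] jaw -94.0 xdir [ 0.027  0.012 -1.   ] F [ 0.5  0.5 -2.4] w 29.2 q [-0.65  0.71  0.92  2.08 -0.88  0.76 -0.81]
wedge carrier x -62.7 y -98.0 yawerr 0.03 deg  s=40.7 contact y(post) -101.8 cas -95.0  under z 113.0
[[[0.0,0.7,0.5],0.0,15]]
```

Call:
{"method": "apply_moves", "body": {
  "targets": [
    [[14,1,0.5],0,15],
    [[12,1,0.2],0,15],
    [[0,0,0],0,15]
  ]
}}

```text
clock: 39.08
eef_pos: [493.1, 9.7, 116.1]
tool_rot: [2.06, 1.541, 0.42]
force: [-0.9, -0.3, -2.9]
width: 29.2
```

```bash
python3 -c "
from h import *
wchk(s_=40,yw=-98.5,fn='s33')"
```

```text
t 39.08 p [493.1   9.7 116.1] jaw -94.0 xdir [ 0.027  0.012 -1.   ] F [-0.9 -0.3 -2.9] w 29.2 q [-0.61  0.75  0.86  2.1  -0.95  0.71 -0.75]
wedge carrier x -59.9 y -98.4 yawerr 0.03 deg  s=37.9 contact y(post) -101.3 cas -95.0  under z 85.1
[[[0.3,-2.3,0.0],0.0,15]]
```

View pics/s33z.png

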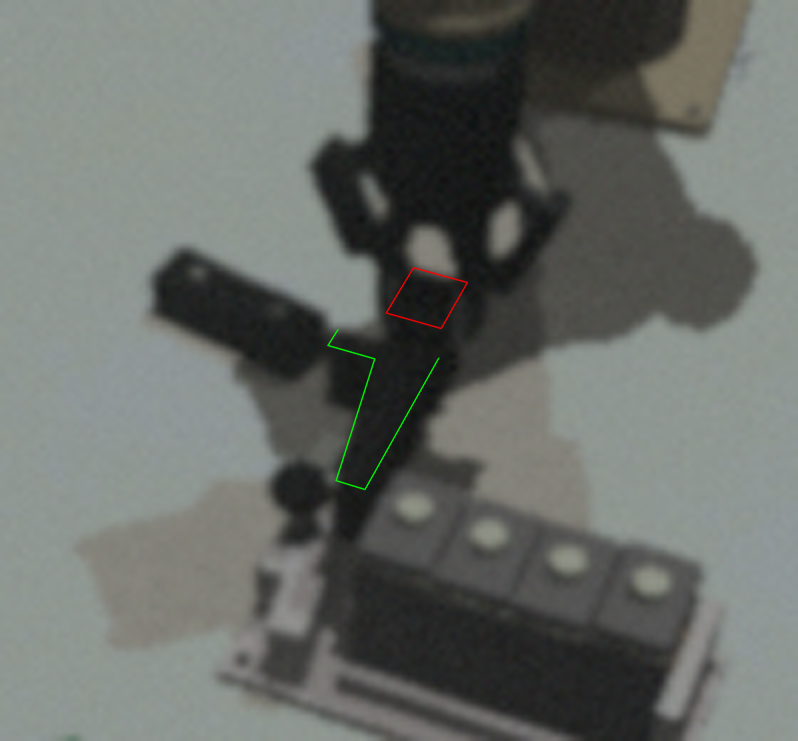

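Call:
{"method": "apply_moves", "body": {
  "targets": [
    [[14,-0.5,0],0,15],
    [[14,0,0],0,15],
    [[0,0,0],0,15]
  ]
}}

```text
clock: 39.5
eef_pos: [493.7, 10.1, 86.6]
tool_rot: [2.045, 1.54, 0.405]
force: [-0.2, 0.0, -2.5]
width: 29.1
```

```bash
python3 -c "
from h import *
wchk(s_=38,yw=-98.3)"
```

```text
t 39.5 p [493.7  10.1  86.6] jaw -94.0 xdir [ 0.028  0.012 -1.   ] F [-0.2  0.  -2.5] w 29.1 q [-0.57  0.79  0.79  2.11 -1.02  0.65 -0.7 ]
wedge carrier x -59.3 y -97.9 yawerr 0.05 deg  s=37.3 contact y(post) -101.2 cas -95.0  under z 55.6
[[[-0.0,-0.7,0.3],0.0,15]]
```

Call:
{"method": "apply_moves", "body": {
  "targets": [
    [[14,0,0.2],0,15],
    [[6,0,0],0,15],
    [[0,0,0],0,15]
  ]
}}

```text
clock: 39.88
eef_pos: [494.8, 9.7, 66.3]
tool_rot: [2.027, 1.539, 0.386]
force: [0.7, 0.1, -1.9]
width: 29.2
```

```bash
python3 -c "
from h import *
wchk(s_=38,yw=-98.3)"
```

```text
t 39.88 p [494.8   9.7  66.3] jaw -94.0 xdir [ 0.029  0.012 -1.   ] F [ 0.7  0.1 -1.9] w 29.2 q [-0.53  0.81  0.72  2.12 -1.05  0.59 -0.67]
wedge carrier x -58.2 y -98.2 yawerr 0.01 deg  s=36.2 contact y(post) -101.0 cas -95.0  under z 35.3
[[[-0.1,-1.8,0.1],0.0,15]]
```

Call:
{"method": "apply_moves", "body": {
  "targets": [
    [[13,0,0.2],0,15],
    [[7,0,0],0,15],
    [[0,0,0],0,15]
  ]
}}

```text
clock: 40.25
eef_pos: [496.5, 9.4, 47.0]
tool_rot: [1.992, 1.537, 0.351]
force: [0.6, 0.5, -2.5]
width: 29.3
```

```bash
python3 -c "
from h import *
wchk(s_=30,yw=-97.7,fn='s34')"
```

```text
t 40.25 p [496.5   9.4  47. ] jaw -94.0 xdir [ 0.031  0.012 -0.999] F [ 0.6  0.5 -2.5] w 29.3 q [-0.47  0.82  0.63  2.12 -1.07  0.52 -0.66]
wedge carrier x -56.5 y -98.4 yawerr 0.00 deg  s=34.5 contact y(post) -100.8 cas -95.0  under z 16.0
[[[0.3,4.4,-0.7],0.0,15]]
```

View pics/s34z.png

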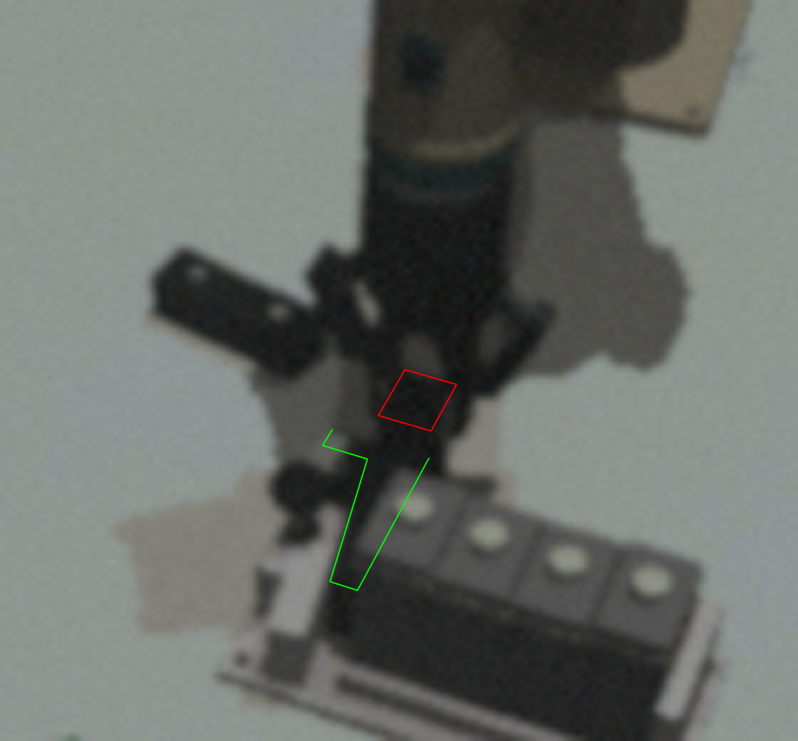

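Call:
{"method": "apply_moves", "body": {
  "targets": [
    [[5,0,0],0,15],
    [[2,0,0],0,15]
  ]
}}

```text
clock: 40.55
eef_pos: [497.3, 9.4, 40.4]
tool_rot: [1.961, 1.536, 0.321]
force: [-0.6, -0.2, -2.8]
width: 29.4
```

```bash
python3 -c "
from h import *
wchk(s_=15,yw=-96)"
```

```text
t 40.55 p [497.3   9.4  40.4] jaw -94.0 xdir [ 0.033  0.011 -0.999] F [-0.6 -0.2 -2.8] w 29.4 q [-0.45  0.82  0.59  2.12 -1.07  0.5  -0.66]
wedge carrier x -55.7 y -98.4 yawerr 0.01 deg  s=33.7 contact y(post) -100.6 cas -95.0  under z 9.4
[[[0.6,18.7,-2.4],0.0,15]]
```

Call:
{"method": "apply_moves", "body": {
  "targets": [
    [[0.5,8,-1],0,15],
    [[0.5,8,-1],0,15],
    [[0.5,6,-0.6],0,15]
  ]
}}

```text
clock: 40.92
eef_pos: [520.7, 8.9, 39.7]
tool_rot: [1.895, 1.537, 0.252]
force: [-0.5, -2.3, -2.9]
width: 29.3
```

```bash
python3 -c "
from h import *
wchk(s_=0,yw=-95)"
```

```text
t 40.92 p [520.7   8.9  39.7] jaw -94.1 xdir [ 0.033  0.009 -0.999] F [-0.5 -2.3 -2.9] w 29.3 q [-0.46  0.85  0.63  2.06 -1.03  0.54 -0.71]
wedge carrier x -32.3 y -97.4 yawerr -0.10 deg  s=10.3 contact y(post) -96.7 cas -95.0  under z 8.7
[[[0.4,10.3,-2.3],-0.1,15]]
```

Call:
{"method": "apply_moves", "body": {
  "targets": [
    [[0.5,8,-1.5],0,15],
    [[0.5,10,-1.5],0,15],
    [[0.5,12,-1],0,15]
  ]
}}

```text
clock: 41.3
eef_pos: [529.3, 10.4, 38.2]
tool_rot: [-2.695, 1.553, 1.944]
force: [-26.6, -1.4, 21.3]
width: 29.2
```

```bash
python3 -c "
from h import *
wchk(s_=0,yw=-95,fn='s35')"
```

```text
t 41.3 p [529.3  10.4  38.2] jaw -94.3 xdir [-0.007  0.017 -1.   ] F [-26.6  -1.4  21.3] w 29.2 q [-0.47  0.88  0.66  2.   -0.98  0.63 -0.78]
wedge carrier x -23.8 y -95.4 yawerr -0.25 deg  s=1.8 contact y(post) -95.3 cas -95.0  under z 7.2
[[[-0.1,1.8,-0.1],-0.3,15]]
```

View pics/s35z.png

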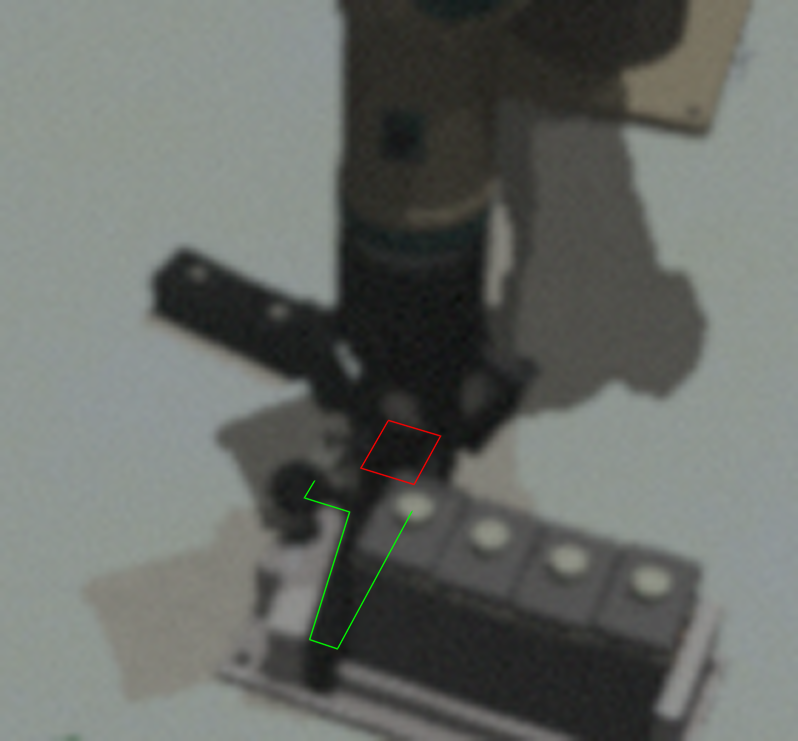

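Call:
{"method": "apply_moves", "body": {
  "targets": [
    [[-1,12,-0.5],0,15],
    [[-0.5,14,0],0,15]
  ]
}}

```text
clock: 41.6
eef_pos: [529.3, 10.5, 38.0]
tool_rot: [-1.975, 1.509, 2.66]
force: [-34.4, 2.0, 28.2]
width: 29.1
```

```bash
python3 -c "
from h import *
wchk(s_=0,yw=-95)"
```

```text
t 41.6 p [529.3  10.5  38. ] jaw -94.5 xdir [-0.055  0.028 -0.998] F [-34.4   2.   28.2] w 29.1 q [-0.47  0.9   0.69  1.96 -0.93  0.71 -0.82]
wedge carrier x -23.8 y -95.6 yawerr -0.49 deg  s=1.8 contact y(post) -95.3 cas -95.0  under z 7.0
[[[-0.1,1.8,-0.1],-0.5,15]]
```

Call:
{"method": "apply_moves", "body": {
  "targets": [
    [[0,-1,0],0,31],
    [[0,-1,0],0,38],
    [[0,-4,0],0,44],
    [[-20,-6,0],0,44],
    [[-40,-4,0],0,44],
    [[-40,-3,0],0,20]
  ]
}}

```text
clock: 42.35
eef_pos: [516.2, 10.9, 142.6]
tool_rot: [-2.0, 1.508, 2.637]
force: [1.5, 1.1, -0.6]
width: 27.1
```

Run:
```python
from h import *
info()
C=(619,99.5,np.radians(-4))
D=snap('scene','s36')
overlay('scene',D[0],wedge(tuple(T(C,[[-22,-95,0]])[0][:2])+(C[2],)) and [(P+np.array([0,0,8]),c) for P,c in wedge(tuple(T(C,[[-22,-95,0]])[0][:2])+(C[2],))],(220,350,150,270),6,'s36z')
X=cloud('scene',D[1]).reshape(-1,3)
m=(X[:,2]>107)&(X[:,2]<117);P=X[m];c,s=np.cos(C[2]),np.sin(C[2]);L=(P[:,:2]-C[:2])@np.array([[c,-s],[s,c]])
k=(np.abs(L[:,0])<25)&(L[:,1]>-85)&(L[:,1]<80);L=L[k];r=cv2.kmeans(L.astype(np.float32),4,None,(3,50,.1),8,cv2.KMEANS_PP_CENTERS);print(len(L),r[2].round(1))
```

```text
t 42.35 p [516.2  10.9 142.6] jaw -94.4 xdir [-0.055  0.03  -0.998] F [ 1.5  1.1 -0.6] w 27.1 q [-0.57  0.75  0.84  1.94 -0.76  0.87 -0.95]
152 [[  4.7  18.3]
 [  1.  -20.5]
 [  1.1 -60.4]
 [  2.9  57. ]]
```

View pics/s36z.png

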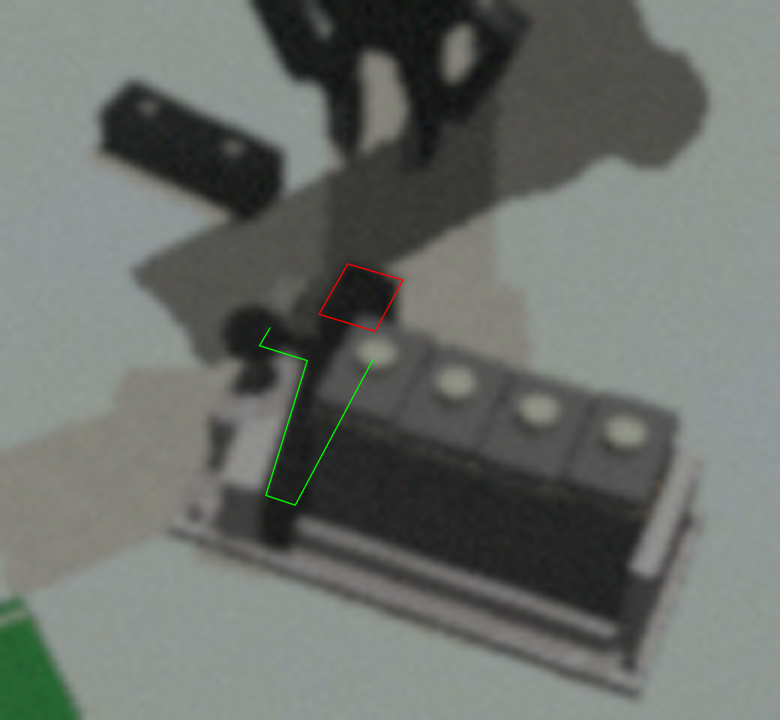

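Run:
```python
from h import *
plan([[595.2,-26.1,135],[595.2,-26.1,97]],0,step=40)
```

```text
[[[3.5,37.2,14.2],0.0,0],[[3.4,37.3,14.1],0.0,0],[[0.5,4.9,1.9],0.0,0],[[37.9,1.9,1.0],0.0,0]]
```

Call:
{"method": "apply_moves", "body": {
  "targets": [
    [[2,37,14],0,0],
    [[2,37,14],0,0],
    [[0.5,3,2],0,0],
    [[20,1,0.5],0,0],
    [[0,0,0],0,0]
  ]
}}

```text
clock: 43.02
eef_pos: [594.9, -24.5, 123.4]
tool_rot: [-2.179, 1.518, 2.459]
force: [0.0, 0.0, -0.2]
width: 0.1
```

Run:
```python
from h import *
info(); plan([[595.2,-26.1,100]],0,step=40)
D=snap('scene','s37');overlay('scene',D[0],[],(220,320,140,240),7,'s37z')
```

```text
t 43.02 p [594.9 -24.5 123.4] jaw -94.3 xdir [-0.041  0.033 -0.999] F [ 0.   0.  -0.2] w 0.1 q [-0.44  0.85  0.81  1.75 -0.77  0.94 -0.94]
[[[23.3,1.4,2.2],0.0,0]]
```

View pics/s37z.png

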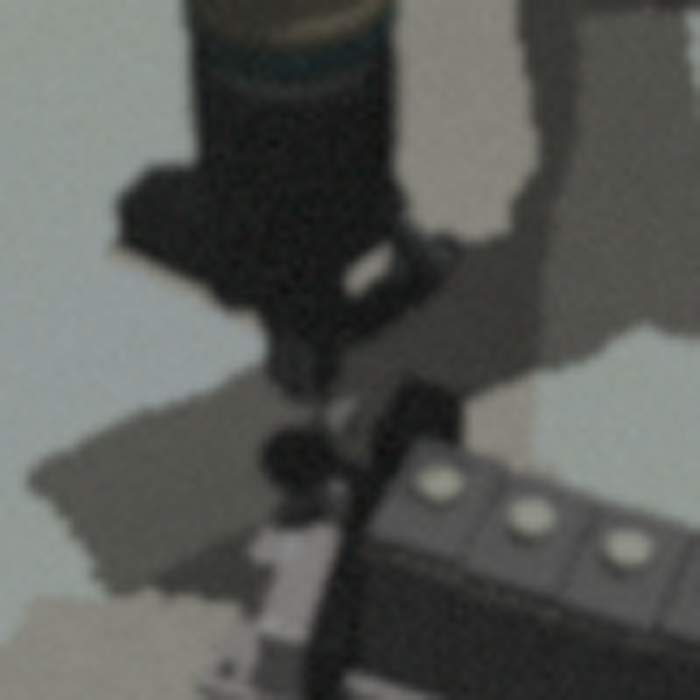

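Fingers are right above the cap ((300,455)). Descend and press.

Call:
{"method": "apply_moves", "body": {
  "targets": [
    [[20,1.5,2],0,0],
    [[10,0.5,0.5],0,0],
    [[4,0,0],0,0]
  ]
}}

```text
clock: 43.45
eef_pos: [595.1, -25.5, 88.1]
tool_rot: [-2.19, 1.519, 2.448]
force: [-0.3, -0.4, -0.1]
width: 0.1
```

Run:
```python
from h import *
info()
```

```text
t 43.45 p [595.1 -25.5  88.1] jaw -94.3 xdir [-0.04   0.033 -0.999] F [-0.3 -0.4 -0.1] w 0.1 q [-0.42  0.9   0.77  1.76 -0.82  0.89 -0.9 ]
```

Call:
{"method": "apply_moves", "body": {
  "targets": [
    [[6,0,0],0,0],
    [[6,0,0],0,0],
    [[6,0,0],0,0],
    [[6,0,0],0,0]
  ]
}}

```text
clock: 43.95
eef_pos: [595.1, -25.6, 66.0]
tool_rot: [-2.234, 1.521, 2.404]
force: [-2.6, 0.5, 25.5]
width: 0.0
```

Run:
```python
from h import *
info()
```

```text
t 43.95 p [595.1 -25.6  66. ] jaw -94.3 xdir [-0.037  0.034 -0.999] F [-2.6  0.5 25.5] w 0.0 q [-0.41  0.92  0.74  1.78 -0.85  0.85 -0.88]
```

Call:
{"method": "apply_moves", "body": {
  "targets": [
    [[5,0,0],0,0],
    [[0,0,0],0,0]
  ]
}}

```text
clock: 44.2
eef_pos: [595.9, -25.9, 67.3]
tool_rot: [-2.341, 1.521, 2.297]
force: [0.7, 0.2, -0.5]
width: -0.2
```

Call:
{"method": "apply_moves", "body": {
  "targets": [
    [[-20,0,0],0,0],
    [[-50,0,0],0,0],
    [[-50,-40,0],0,0],
    [[0,-60,0],0,0],
    [[0,0,0],0,0]
  ]
}}

```text
clock: 44.82
eef_pos: [498.9, -24.3, 195.4]
tool_rot: [-2.352, 1.522, 2.283]
force: [2.4, 0.1, -0.0]
width: -0.4
```

Run:
```python
from h import *
info()
C=(619,99.5,np.radians(-4))
D=snap('scene','s38')
overlay('scene',D[0],[(P+np.array([0,0,8]),c) for P,c in wedge(tuple(T(C,[[-22,-95,0]])[0][:2])+(C[2],))]+[(T(C,circ(-15,-127,16,66)),(255,0,0))],(220,350,160,280),6,'s38z')
X=cloud('scene',D[1]).reshape(-1,3)
c,s=np.cos(C[2]),np.sin(C[2]);LL=(X[:,:2]-C[:2])@np.array([[c,-s],[s,c]])
m=(X[:,2]>107)&(X[:,2]<117)&(np.abs(LL[:,0])<25)&(LL[:,1]>-85)&(LL[:,1]<80);L=LL[m];r=cv2.kmeans(L.astype(np.float32),4,None,(3,50,.1),8,cv2.KMEANS_PP_CENTERS);print(len(L),r[2].round(1))
k=np.hypot(LL[:,0]+15,LL[:,1]+127)<11;print('cap z',np.percentile(X[k][:,2],[10,50,90]))
k=(LL[:,0]<-58)&(LL[:,0]>-92)&(abs(LL[:,1]+95)<12)&(X[:,2]>55);print('tail z',np.median(X[k],0),np.median(LL[k],0))
D=snap('top','t38');overlay('top',D[0],[],(150,290,130,250),5.5,'t38z')
```

```text
t 44.83 p [498.9 -24.3 195.4] jaw -94.4 xdir [-0.032  0.037 -0.999] F [ 2.4  0.1 -0. ] w -0.4 q [-0.56  0.65  0.91  1.96 -0.68  0.92 -0.93]
149 [[  1.  -58.8]
 [  1.4  19.2]
 [  3.4 -21.2]
 [  2.   58.2]]
cap z [51.2699383  67.06347591 68.86232492]
tail z [528.17453993   3.82001822 540.56281461] [ -83.82593757 -101.74283378]
```

View pics/s38z.png

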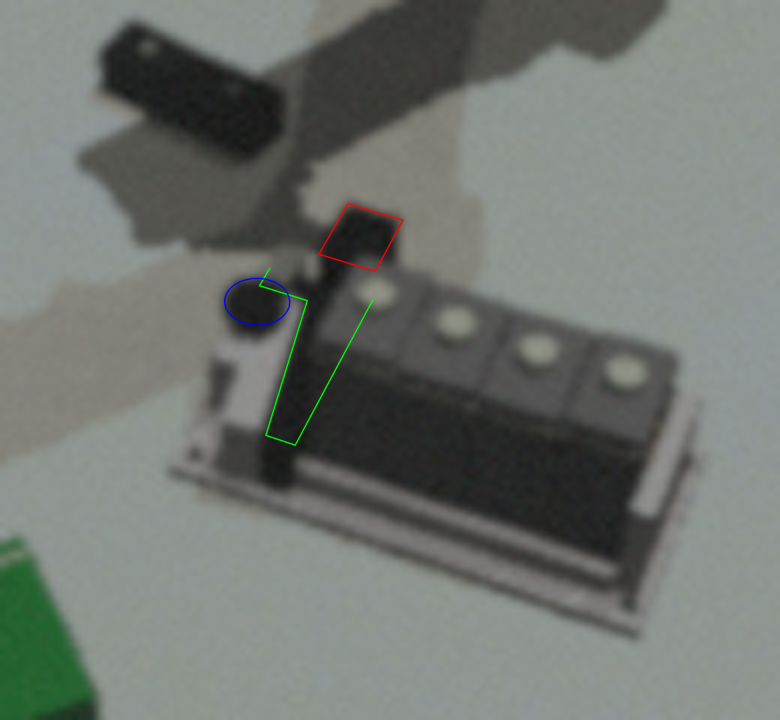

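View pics/t38z.png

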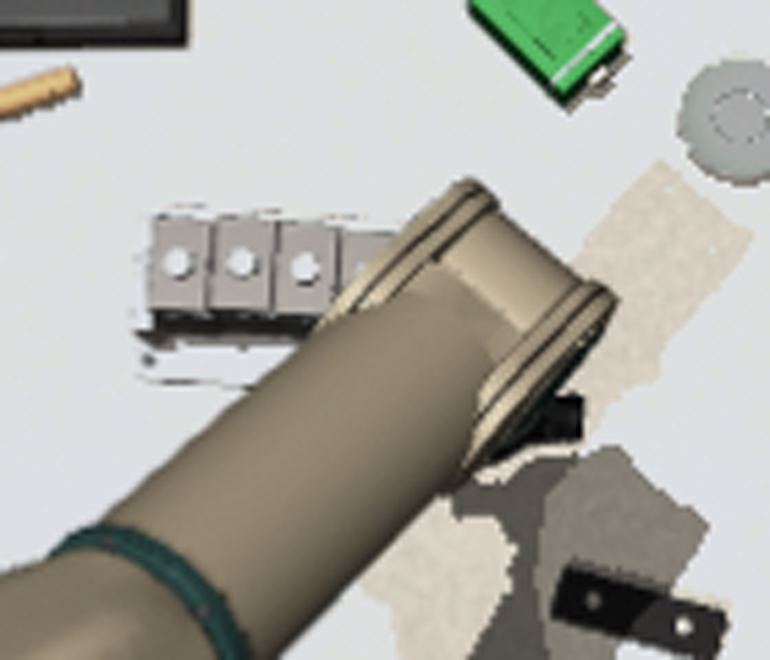

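The cap is down (z about 67, at (257,302)). The tail sits on the home outline at (360,238), the row is tight with ports near y 58, 19, -21 and -59, and the robot is clear. Handing in.

```bash
python3 -c "
from h import *
info(); print(ctrl.finish_job())"
```

```text
t 44.92 p [505.2 -24.9 196. ] jaw -94.2 xdir [-0.025  0.034 -0.999] F [ 1.6 -1.   0.6] w -0.0 q [-0.55  0.65  0.91  1.95 -0.68  0.92 -0.93]
the job is handed in; nothing more can be done
None
```

I handed the job in at 44.9 s: the cassette stands port up in the free bay, the wedge is home, and the keeper is down. No verdict was reported.

**What I did**
- **Cassette:** the tool can only turn about its own axis, so I gripped the cassette at its port end and pushed its foot against the carrier's side to tip it upright. I then set it on the bench, regripped it, placed it in the bay and slid the row tight.
- **Tool tilt:** these pushes leaned the tool, so I straightened it by pressing the shut fingers against the carrier's end wall.
- **Wedge:** it lay too close to the base to grip by its tail, so I carried it about 100 mm outward by its tip. I then gripped the tail, lowered the wedge into the slot and drove it in. It stopped hard, with no further movement at 34 N.
- **Keeper:** I pressed the cap down until it stopped at 25 N.

**Last checks**
- **Row:** scene camera, after the keeper press. The ports are at carrier y 58.2, 19.2, -21.2 and -58.8 mm, against 60, 20, -20 and -60. They sit 1 to 3.4 mm off in x, and all four look upright.
- **Keeper cap:** about 67 mm high by the camera. The fingertips stopped on it at 66 mm, which is about 24 mm of travel.
- **Robot:** clear of everything.

**What disagreed**
- My estimate from the arm's position put the stopped wedge 1.8 mm short of home. That is inside the 4 mm limit and I took it as grip error. The final picture shows the wedge on its home outline.
- A last depth check of the wedge tail was spoiled by the gripper, so I did not use it.
- The top camera read about 4 to 5 mm low in x against the arm, so I relied on the scene camera.
- In the final pictures the straight block and dish look unmoved. I did not measure any bystander after the start.

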